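Make up the scent diffuser: keyed bowl, cedar balls, dial on

ROBOT

A 6-joint arm with a two-finger parallel gripper is mounted at the origin on a cart in front of the work surface, level with it; the furniture and walls round the work are solid. World frame = base frame: x ahead of the robot, y to its left, z up, the work surface at z = 0. Lengths are in m, angles in rad, forces in N, time in s.
With the tool pointing down it reaches from about 0.375 to 0.75 m from the base axis. Payload 9 kg.
Tool frame: the origin (TCP) lies at the very end of the fingers, on their centre line; the grasp point (between the pads) lies 19 mm behind it; z points along the fingers, y is the direction in which the jaws open and shut (so a half turn about z gives the same grasp; the last joint's range is limited). The gripper opens to 85 mm and grips with 20 to 120 N. Pads are 22 mm wide; open, the fingers measure 114 mm over their backs; the gripper's body (76 mm by 85 mm) begins 54 mm behind the grasp point. The pads swing forward as they close: fully open they stand 13 mm farther back than shut.
Start: joints at [-1.331, 0.104, 0.097, 1.564, 0, 1.353], TCP at [0.265, -0.538, 0.231] pointing down, gripper open.
Joint ranges: [-2.99, 2.99], [-0.84, 1.86], [-1.1, 1.16], [-1.84, 2.11], [-1.51, 1.56], [-3.14, 3.14]. Speed limits (rad/s): [2.22, 2.22, 2.57, 3.14, 3.14, 3.14].

INTERFACE

Orientations are given as [roll, pitch, yaw] about the fixed x, y, z axes, in that order (R = Rz(yaw) Ry(pitch) Rx(roll)).
In Python, from cell import arm, viewer gives the robot as it stands.
- The arm moves only by the tool step_arm, never from a script. Its argument "steps" is one flat list of numbers, 5 for each row, row after row: the shift along the tool's x, y, z in mm, then the turn about the tool's z in degrees, then the closure, from -1 (fully open) to 1 (shut). In form: [dx, dy, dz, spin, hand, dx, dy, dz, spin, hand, ...]. A call has 1 to 20 rows; each row is the pose to reach, as a shift and turn from the pose measured when the call began, along the tool's axes at that moment; what a row does not reach only later rows make up. A row lasts 1/10 s, in which the tool goes at most 50 mm and 8.59 degrees, less where a joint would pass 70% of its speed; a pose out of reach is approached as far as the arm can. A call with a gripper value outside its range is refused whole. The fingers move at their own pace and stop on an object; "newtons" is the grip in N (left out, the last holds). Time passes only in rows, so rows that repeat a pose let the fingers close. It gives the time, the measured TCP pose, the force and the opening at its end, in the units of the state.
- arm.get_state(): the state, without advancing time (a new reading comes with each control period).
- viewer.camera(name): name is "scene" or "top"; returns a dict with "image" (480x640x3 uint8, red, green, blue), "camera_matrix" (3x3 intrinsics, pixels), "R" (3x3) and "t" (3): a world point X has camera coordinates R X + t. Camera axes: x right, y down, z forward; pixel columns grow to the right and rows downward; lengths in m; the calibration is good to about 2 mm. A picture is of the moment at which its call begins. There is no depth.
- arm.sign_off(): hands the job in, once; it reports no verdict.
The state is a dict: "time": time; "joint_positions": joint angles; "qvel": joint speeds; "effort": joint torques, N m; "tool_pos": TCP position; "ee_rot": TCP orientation; "contact_force": force on the tool from outside, world axes, zero at the start; "ft_torque": the same for the moment, N m; "gripper_width": finger opening in m.
Only numpy, scipy, OpenCV 4.12 (cv2) and the standard library are available. Lean on these libraries where they do the work, as an engineer would, in place of code of your own. Each camera call takes 0.05 s, during which the arm holds its last target.

TASK

Make up the scent diffuser on the display table: set the white bowl fully down in its collar, with the key under the bowl's handle in the collar's notch, and let go of it. Then take the loaded steel scoop, carry it level to the bowl, tip all three cedar balls in without spilling any, and lay the empty scoop flat in its tray again. Finally turn the dial clockwise all the way from off to on; leave the candles, tin and card holder around it where they stand.

Things in the scene. Friction and masses are not known exactly. Their poses are not given: they have to be found in the camera images.
- diffuser: Fixed fan scent diffuser. Origin: under the middle of its pale wooden body (round, 112 mm wide, 45 mm high). On top a black collar, inside diameter 90, outside 102, rim 60 mm above the table, with one notch 18 mm wide towards local -y, open down to the 45 mm seat. A low deck (24 mm high, 56 mm wide, round end) carries the dial 100 mm from the origin towards local -x. z up.
- seat (a point): Centre of the round seat inside the collar, 45 mm above the table, where the underside of the bowl comes to rest. Axes as the diffuser's.
- notch (a point): Middle of the notch in the collar, at the height of the collar's rim: 48 mm from the diffuser's axis towards its local -y. Notch 18 mm wide, 15 mm deep, open at the top and outside.
- dial (a joint): Dial angle in rad: about 0 = off, 1.2 = on, at the stop; it turns clockwise seen from above, lightly (under 0.1 N m), and stays where it is left. Vertical axis.
- dial_grip (a point): On the dial's axis, 57.5 mm above the table, in the upright grip bar of the dial: black, 38 mm long, 12 mm thick, its top 66.5 mm above the table, over a disc 39 mm wide whose top is 30.5 mm above the table. This point turns with the dial; the bar lies along the point's x axis, its white pointer line at the -x end.
- bowl: Loose white bowl, 0.18 kg, origin at the centre of its underside: outside diameter 84 mm (75 at the foot), 40 mm high, wall 4, floor 4 mm. One handle towards local +x: 12 mm wide, from 25 to 40 mm above the underside, ending 86 mm from the axis. Under it the key: 12 mm wide, out to 54 mm from the axis, from 2 mm above the underside up, its lower edge rounded. 3 mm play in the collar.
- bowl_handle (a point): Grip point in the bowl's handle, 70 mm from the bowl's axis along local +x and 32.5 mm above its underside; the handle there is 12 mm wide (local y) and 15 mm high.
- scoop_tray: Fixed wooden tray that the scoop lies in: 190 x 92 mm outside (190 along local x), floor 5 mm thick, rim 5 mm wide and 12 mm high. Origin: centre of its underside. The scoop starts with its +x along the tray's +x, its origin about 6 mm ahead of the tray's.
- scoop: Loose steel scoop, 0.11 kg, 165 mm long. Origin: underside, at the middle of the pan's back edge; +x points to the pan's open front, z up. Pan 76 x 60 mm (local x 0 to 76), floor 3 mm, side and back walls 18 mm high, front open but for a lip 2 mm over the floor. Wooden handle behind it, local x -5 to -87. Balls roll over the lip at about 35 degrees nose-down.
- scoop_lip (a point): Middle of the scoop's front lip: local x 76 mm, 4 mm above its underside.
- scoop_handle (a point): Grip point in the scoop's handle, 35 mm behind the pan's back edge (local x -35 mm) and 28 mm above the scoop's underside; the handle is 16 mm wide (local y) and 14 mm high and runs along the scoop's x, level with the pan.
- ball0: Loose pale cedar ball, 26 mm across, 12 g, origin at its centre; starts in the scoop's pan.
- ball1: A second cedar ball like the first, also in the scoop's pan.
- ball2: A third cedar ball like the first, also in the scoop's pan.
- tester_candle: Bystander: open glass tester candle, 67 mm wide, 74 mm tall; origin at the centre of its underside.
- wax_box: Bystander: flat gold tin, 61 x 88 x 22 mm, shut; origin at the centre of its underside.
- lidded_jar: Bystander: lidded green candle jar, 69 mm wide, 82 mm tall; origin at the centre of its underside. More such jars stand fixed in ranks behind, up to 163 mm high.
- card_tray: Bystander: flat clear card holder, 65 x 92 x 19 mm; origin at the centre of its underside.

How it is judged:
On the way, in this order (a step that is already met when the one before it is completed fails the run):
1. the bowl sits fully down in the collar, key in the notch, and is let go (horizontal distance between bowl and seat below 0.005 m and z of bowl in the frame of seat between -0.003 and 0.003 m and angle between bowl's own z axis and vertical below 0.05 rad and angle between the x axis of bowl and the y axis of diffuser, either way round below 0.1 rad and y of bowl_handle in the frame of diffuser below -0.055 m and contact force between the fingers and bowl below 0.1 N), for 0.2 s.
2. the scoop, level and with all three balls in its pan, is held over or next to the seated bowl (horizontal distance between bowl and seat below 0.005 m and z of bowl in the frame of seat between -0.003 and 0.003 m and angle between bowl's own z axis and vertical below 0.05 rad and angle between the x axis of bowl and the y axis of diffuser, either way round below 0.1 rad and y of bowl_handle in the frame of diffuser below -0.055 m and x of ball0 in the frame of scoop between 0 and 0.08 m and y of ball0 in the frame of scoop between -0.03 and 0.03 m and z of ball0 in the frame of scoop between 0.008 and 0.032 m and x of ball1 in the frame of scoop between 0 and 0.08 m and y of ball1 in the frame of scoop between -0.03 and 0.03 m and z of ball1 in the frame of scoop between 0.008 and 0.032 m and x of ball2 in the frame of scoop between 0 and 0.08 m and y of ball2 in the frame of scoop between -0.03 and 0.03 m and z of ball2 in the frame of scoop between 0.008 and 0.032 m and height (world z) of scoop_lip above 0.075 m and angle between scoop's own z axis and vertical below 0.35 rad and horizontal distance between scoop_lip and seat below 0.1 m), for 0.1 s.
3. all three balls lie in the seated bowl (horizontal distance between bowl and seat below 0.005 m and z of bowl in the frame of seat between -0.003 and 0.003 m and angle between bowl's own z axis and vertical below 0.05 rad and angle between the x axis of bowl and the y axis of diffuser, either way round below 0.1 rad and y of bowl_handle in the frame of diffuser below -0.055 m and horizontal distance between each of ball0, ball1, ball2 and bowl below 0.036 m and z of ball0 in the frame of bowl between 0.008 and 0.046 m and z of ball1 in the frame of bowl between 0.008 and 0.046 m and z of ball2 in the frame of bowl between 0.008 and 0.046 m), for 0.2 s.
4. the empty scoop lies flat in its tray and is let go (horizontal distance between scoop and scoop_tray below 0.04 m and height (world z) of scoop below 0.009 m and angle between scoop's own z axis and vertical below 0.06 rad and contact force between the fingers and scoop below 0.1 N), for 0.2 s.
5. the dial is turned to on (value of joint dial above 1.05 rad), for 0.1 s.
At the end, for the whole second after the job is handed in: The bowl sits in the collar (within 5 mm of its centre, underside within 3 mm of the seat, tilted under 0.05 rad, key in the notch) with the three balls in it, the scoop lies flat within the rim of its tray, the dial stands at 1.05 rad or more, everything is released and at rest (all of step 3 and all of step 4 and value of joint dial above 1.05 rad and linear speed of each of bowl, scoop below 0.02 m/s and contact force between the fingers and bowl below 0.1 N); the robot touches nothing.
It fails at once if a cedar ball falls on the table or the floor (height (world z) of any of ball0, ball1, ball2 below 0.0165 m).
It fails at once if the tester candle is pushed more than 30 mm or tipped over (distance of tester_candle from where it was at the start of the episode above 0.03 m or angle between tester_candle's own z axis and vertical above 0.3 rad).
It fails at once if the wax-melt tin is pushed more than 30 mm or tipped over (distance of wax_box from where it was at the start of the episode above 0.03 m or angle between wax_box's own z axis and vertical above 0.3 rad).
It fails at once if the lidded candle jar is pushed more than 30 mm or tipped over (distance of lidded_jar from where it was at the start of the episode above 0.03 m or angle between lidded_jar's own z axis and vertical above 0.3 rad).
It fails at once if the card holder is pushed more than 30 mm or tipped over (distance of card_tray from where it was at the start of the episode above 0.03 m or angle between card_tray's own z axis and vertical above 0.3 rad).
It also fails if it takes over 70 s, if anything falls off the work surface, if the arm or the gripper's body presses on something with over 40 N, if the wrist force passes 120 N, or if a joint passes its speed limit or range.

## Working session

There is one attempt and no reset: what is moved stays moved. The work goes in short steps, Python scripts to look and compute and a tool call to move; the robot and the scene stay as the last step left them, time stands still between calls to the robot, and variables do not carry over. Pictures are saved under pics/ and viewed, and the job is handed in when it is done.

Besides the shell and the picture viewer there is one more tool, called after "Emit:" by a JSON object that holds its "fn" and its "kwargs", one argument or row to a line. step_arm: Moves the arm, as the interface text tells. Its arguments: {"type":"object","properties":{"steps":{"type":"array"},"newtons":{"type":"number"}},"required":["steps"]}

```bash
mkdir -p pics; ls
python3 - <<'E'
from cell import arm, viewer
import cv2,json,numpy as np
print(arm.get_state())
for n in ["scene","top"]:
    c=viewer.camera(n); cv2.imwrite(f"pics/{n}0.png",c["image"][:,:,::-1]); print(n,c["camera_matrix"],c["R"],c["t"])
    np.savez(f"{n}.npz",K=c["camera_matrix"],R=c["R"],t=c["t"])
E
```

```text
pics
{'time': 0.0, 'joint_positions': array([-1.33071249e+00,  1.04685120e-01,  9.64498691e-02,  1.56393306e+00,
        8.85822776e-06,  1.35309074e+00]), 'qvel': array([ 0.00170239, -0.00048916,  0.00068461, -0.0002627 ,  0.00140973,
        0.00070807]), 'effort': array([-4.05946757e-04, -5.56929088e+01,  5.03651333e+01,  1.68446219e-02,
       -3.71214792e-04, -4.99329303e-06]), 'tool_pos': array([ 0.26510178, -0.53786387,  0.23051997]), 'ee_rot': array([-3.14025497e+00, -3.04983608e-04,  4.57789209e-01]), 'contact_force': array([-0.09225818,  0.233987  , -0.00683118]), 'ft_torque': array([0.03707162, 0.0052908 , 0.02422339]), 'gripper_width': 0.08566833944042383}
scene [[443.89039844   0.         319.32365675]
 [  0.         443.89039844 237.38576148]
 [  0.           0.           1.        ]] [[ 0.45931749 -0.88823819  0.00777   ]
 [-0.38516806 -0.20704149 -0.89932163]
 [ 0.80042052  0.41008139 -0.43721876]] [-0.46593315  0.23331546  0.75876657]
top [[592.17616201   0.         305.65360797]
 [  0.         592.17616201 244.43654992]
 [  0.           0.           1.        ]] [[ 0.00604122 -0.99997227  0.00435577]
 [-0.9958941  -0.00640991 -0.09029864]
 [ 0.09032406 -0.00379238 -0.99590521]] [-0.21197908  0.58245234  1.3513806 ]
```

View pics/scene0.png

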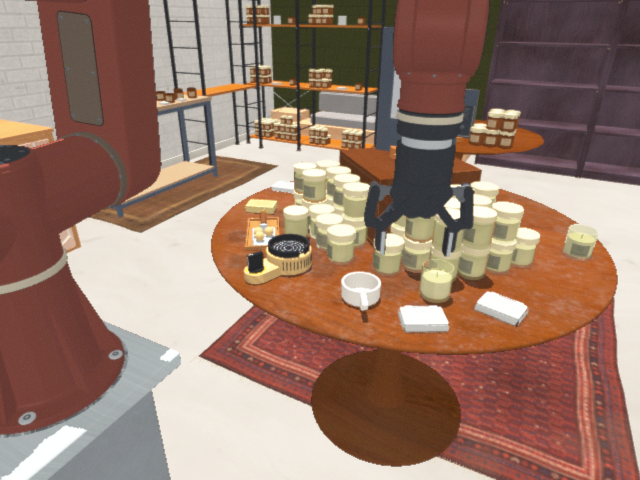

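View pics/top0.png

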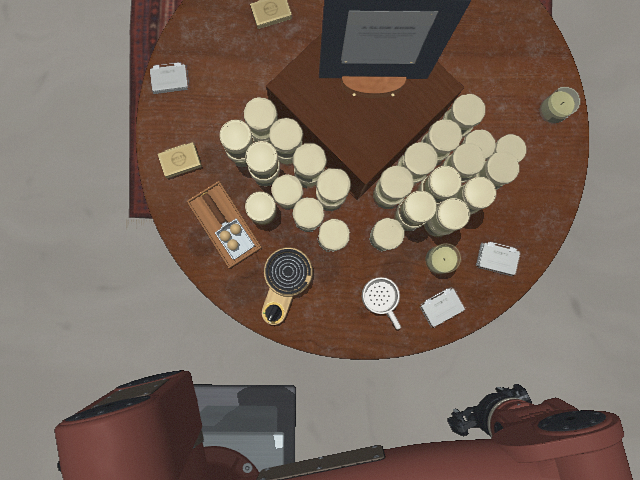

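Run:
```python
import cv2
t=cv2.imread("pics/top0.png"); s=cv2.imread("pics/scene0.png")
def crop(im,x,y,w,h,k,n): cv2.imwrite("pics/"+n,cv2.resize(im[y:y+h,x:x+w],None,fx=k,fy=k,interpolation=cv2.INTER_CUBIC))
crop(t,180,170,150,112,5,"c1.png"); crop(t,240,235,100,100,6,"c2.png"); crop(t,350,260,70,80,7,"c3.png"); crop(s,235,190,160,120,5,"c4.png")
```

```text
(no output)
```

View pics/c1.png

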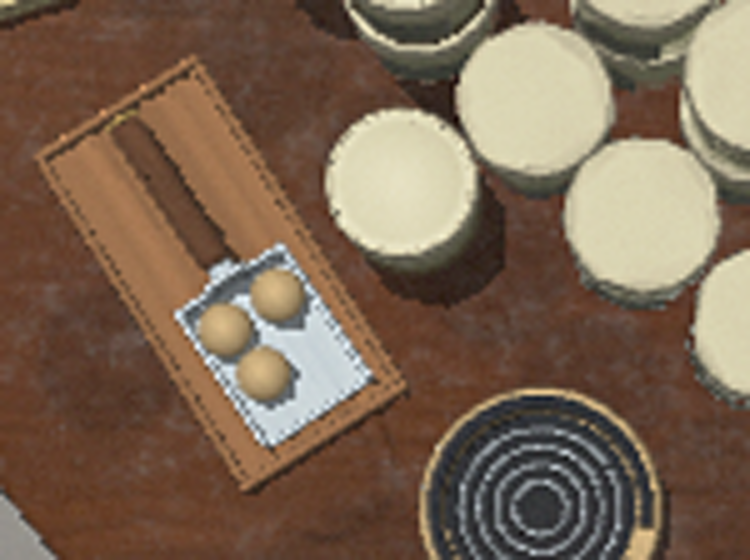

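View pics/c2.png

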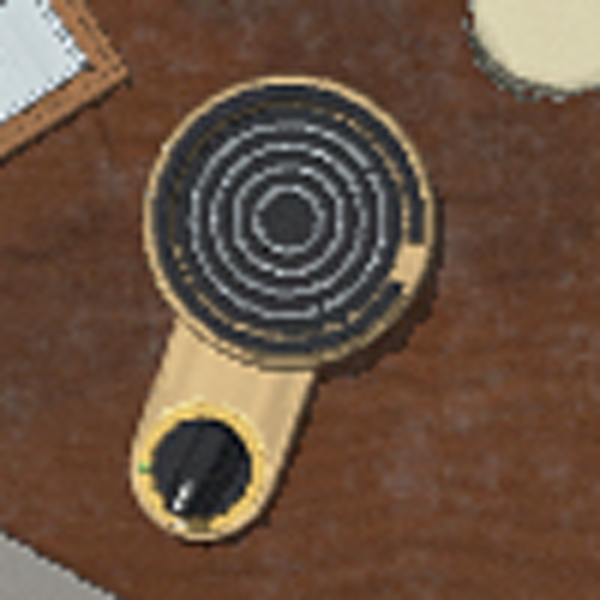

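View pics/c3.png

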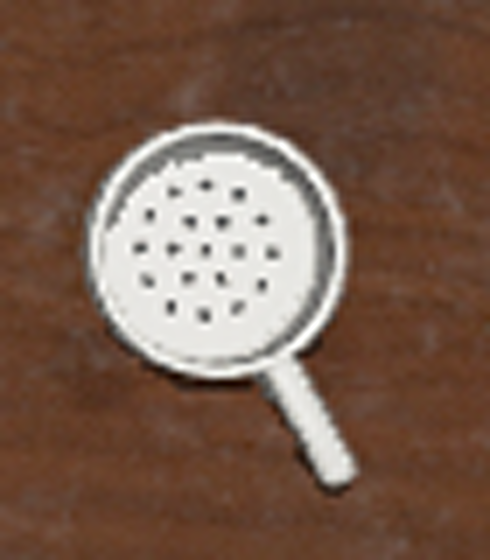

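View pics/c4.png

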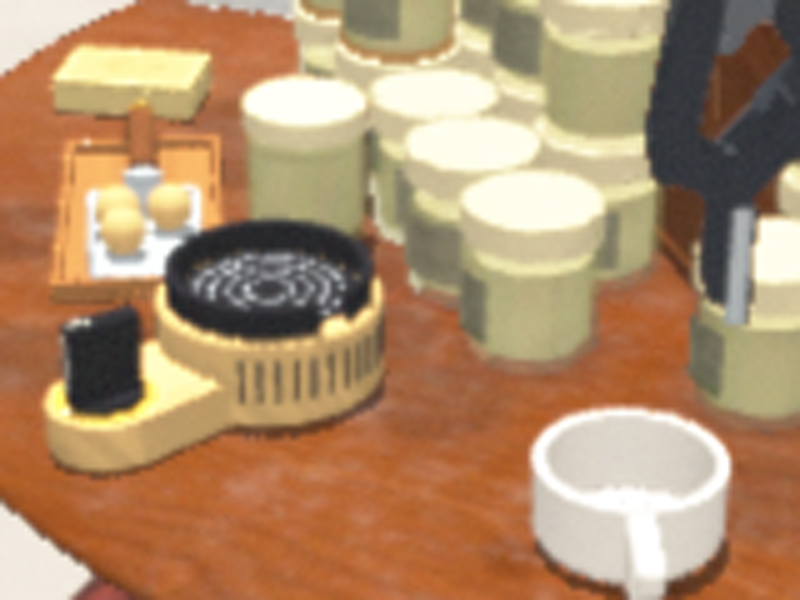

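```bash
cat > h.py <<'E'
import numpy as np
C={n:np.load(f"{n}.npz") for n in ("scene","top")}
def w(cam,u,v,z):
    c=C[cam]; d=c["R"].T@np.linalg.solve(c["K"],[u,v,1.]); o=-c["R"].T@c["t"]
    return o+d*(z-o[2])/d[2]
def p(cam,X):
    c=C[cam]; q=c["K"]@(c["R"]@np.array(X)+c["t"]); return q[:2]/q[2]
E
python3 - <<'E'
from h import *
np.set_printoptions(precision=4,suppress=True)
f=lambda n,u,v,z: print(n,w("top",u,v,z))
c1=lambda a,b:(180+a/5,170+b/5); c2=lambda a,b:(240+a/6,235+b/6); c3=lambda a,b:(350+a/7,260+b/7)
f("collar",*c2(291,221),.06); f("body",*c2(292,222),.045)
f("notch",*c2(408,264),.045)
f("deckend bottom",*c2(205,541),.024);f("disc",*c2(202,468),.0305); f("ptr end",*c2(183,500),.0665)
f("bowl",*c3(218.5,251),.04); f("bowl foot ctr hole",*c3(205,250),.004);f("handle end",*c3(340,480),.04)
for q in [(40,157),(197,60),(405,385),(245,490)]: f("tray",*c1(*q),.012)
for q in [(282,245),(178,315),(268,445),(373,380)]: f("pan",*c1(*q),.023 if q[1]<400 and q[0]<300 else .009)
f("handle tail",*c1(124,118),.04)
for q in [(226,329),(277,296),(266,374)]: f("ball",*c1(*q),.021)
f("testercand",444,258,.074); f("card",443,307,.019);f("jar",388,234,.082);f("jar",334,234,.082);f("jar",261,207,.082)
# scene cross-check
f2=lambda n,u,v,z: print(n,w("scene",u,v,z))
f2("s collar",235+268/5,190+270/5,.06)
f2("s bowl",235+630/5,190+462/5,.04)
E
```

```text
collar [ 0.5183 -0.1698  0.06  ]
body [ 0.5186 -0.1698  0.045 ]
notch [ 0.5029 -0.2141  0.045 ]
deckend bottom [ 0.3969 -0.137   0.024 ]
disc [ 0.4249 -0.1358  0.0305]
ptr end [ 0.4139 -0.1307  0.0665]
bowl [ 0.4655 -0.3819  0.04  ]
bowl foot ctr hole [ 0.466  -0.3821  0.004 ]
handle end [ 0.3916 -0.421   0.04  ]
tray [0.6856 0.0706 0.012 ]
tray [ 0.7326 -0.0028  0.012 ]
tray [ 0.5784 -0.1035  0.012 ]
tray [ 0.5285 -0.0292  0.012 ]
pan [ 0.6429 -0.0458  0.023 ]
pan [0.6096 0.0022 0.023 ]
pan [ 0.5499 -0.0392  0.009 ]
pan [ 0.5809 -0.0881  0.009 ]
handle tail [0.6996 0.0265 0.04  ]
ball [ 0.6034 -0.0201  0.021 ]
ball [ 0.6191 -0.0437  0.021 ]
ball [ 0.5823 -0.0391  0.021 ]
testercand [ 0.5509 -0.5189  0.074 ]
card [ 0.4407 -0.528   0.019 ]
jar [ 0.6034 -0.3923  0.082 ]
jar [ 0.6026 -0.2714  0.082 ]
jar [ 0.6625 -0.1073  0.082 ]
s collar [ 0.517  -0.1729  0.06  ]
s bowl [ 0.4667 -0.3841  0.04  ]
```

Run:
```python
from h import *
import cv2
np.set_printoptions(precision=4,suppress=True)
im=cv2.imread("pics/top0.png").astype(int)
# bowl handle: bright, low saturation
sub=np.zeros(im.shape[:2],bool); sub[270:340,350:415]=1
m=(im.min(2)>130)&sub
v,u=np.nonzero(m); P=np.array([w("top",a,b,.04)[:2] for a,b in zip(u,v)])
c=np.array([.4655,-.382])
d=np.hypot(*(P-c).T); H=P[(d>.05)]; print(len(H),H.mean(0)-c,np.degrees(np.arctan2(*(H.mean(0)-c)[::-1])), d.max())
B=P[d<.046]; print("rim bounds centre",cv2.minEnclosingCircle(B.astype(np.float32)))
# scoop handle reprojection overlay
vis=cv2.resize(im[170:345,180:340].astype(np.uint8),None,fx=4,fy=4,interpolation=cv2.INTER_CUBIC)
def ov(X,col):
    q=p("top",X); q=((q-[180,170]+.5)*4).astype(int); cv2.circle(vis,tuple(int(i) for i in q),2,col,-1)
o=np.array([.6263,-.0195]); a=np.radians(-147.2); ex=np.array([np.cos(a),np.sin(a)]); ey=np.array([-ex[1],ex[0]])
for x,y,z in [(0,30,23),(0,-30,23),(76,30,9),(76,-30,9),(-35,0,40),(-35,8,36),(-35,-8,36),(-87,0,40),(-5,0,40)]:
    ov([*(o+(ex*x+ey*y)/1000),z/1000],(0,0,255))
o=np.array([.5183,-.170]); a=np.radians(-20); ex=np.array([np.cos(a),np.sin(a)]); ey=np.array([-ex[1],ex[0]])
for x,y,z in [(0,0,45),(-100,0,66.5),(-119,0,66.5),(-81,0,66.5),(-9,-51,45),(9,-51,45),(51,0,60),(-51,0,60),(0,51,60)]:
    ov([*(o+(ex*x+ey*y)/1000),z/1000],(0,255,0))
cv2.imwrite("pics/ov.png",vis[:600])
cv2.imwrite("pics/ov2.png",vis[-600:])
```

```text
70 [-0.0591 -0.0314] -152.01368327267195 0.08294879150205378
rim bounds centre ((0.4645584225654602, -0.38234850764274597), 0.04490828141570091)
```

View pics/ov.png

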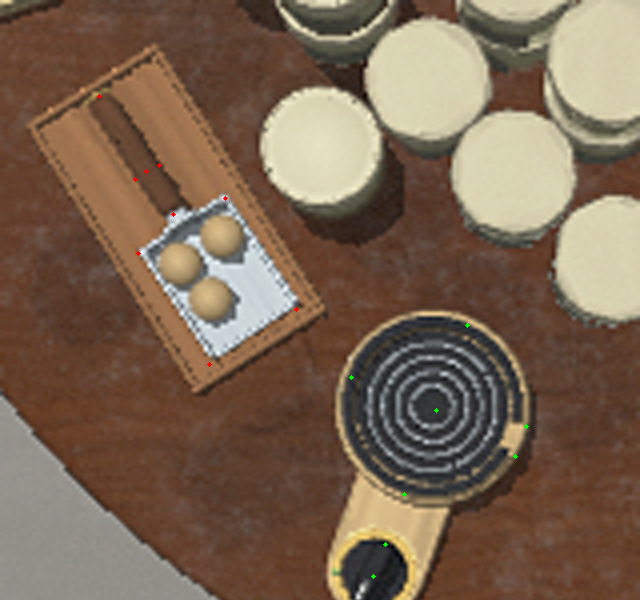

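View pics/ov2.png

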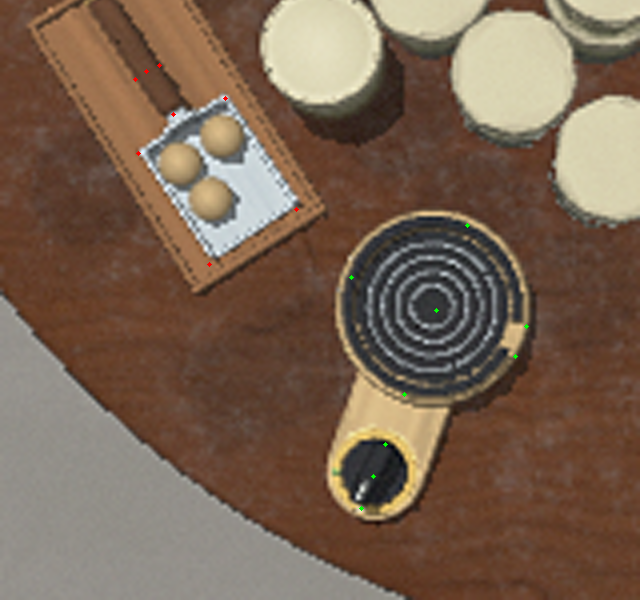

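```bash
cat >> h.py <<'E'
from scipy.spatial.transform import Rotation as Ro
def go(pos,yaw=None,s=None):
    from cell import arm
    s=s or arm.get_state()
    R=Ro.from_euler("xyz",s["ee_rot"]).as_matrix()
    d=R.T@(np.array(pos)-s["tool_pos"])*1000
    y0=np.degrees(np.arctan2(R[1,0],R[0,0]))
    sp=None if yaw is None else -((yaw-y0+180)%360-180)
    print("tool",np.round(s["tool_pos"],4),"yaw",round(y0,2),"-> d",np.round(d,1),"spin",sp)
E
python3 - <<'E'
from h import *
go([.4037,-.4149,.10],28); go([.4037,-.4149,.0135],28)
E
```

```text
tool [ 0.2651 -0.5379  0.2306] yaw 26.23 -> d [178.6 -48.9 130.7] spin -1.7701744331562281
tool [ 0.2651 -0.5379  0.2306] yaw 26.23 -> d [178.6 -48.8 217.2] spin -1.7701744331562281
```

Emit:
{"fn": "step_arm", "kwargs": {
  "steps": [40, -11, 15, -1, -0.5, 85, -23, 45, -1.8, -0.3, 130, -36, 80, -1.8, 0, 165, -46, 115, -1.8, 0, 178.6, -48.9, 150, -1.8, 0, 178.6, -48.9, 185, -1.8, 0, 178.6, -48.9, 208, -1.8, 0, 178.6, -48.9, 217, -1.8, 0, 178.6, -48.9, 217, -1.8, 0],
  "newtons": 100
}}

```text
time: 1.0
tool_pos: [0.403, -0.414, 0.0125]
ee_rot: [-3.138, -0.0, 0.489]
contact_force: [0.2, -0.5, 0.4]
gripper_width: 0.0426
```

Run:
```python
from h import *
from cell import arm,viewer
import cv2
go([.4037,-.4149,.0135],28)
for n,(x,y,ww,hh,k) in {"top":(340,250,90,90,6),"scene":(310,220,120,110,5)}.items():
    c=viewer.camera(n)["image"][y:y+hh,x:x+ww,::-1]; cv2.imwrite(f"pics/a_{n}.png",cv2.resize(c,None,fx=k,fy=k,interpolation=cv2.INTER_CUBIC))
```

```text
tool [ 0.403  -0.414   0.0125] yaw 28.02 -> d [ 0.2  1.1 -1. ] spin 0.020376516145034884
```

View pics/a_top.png

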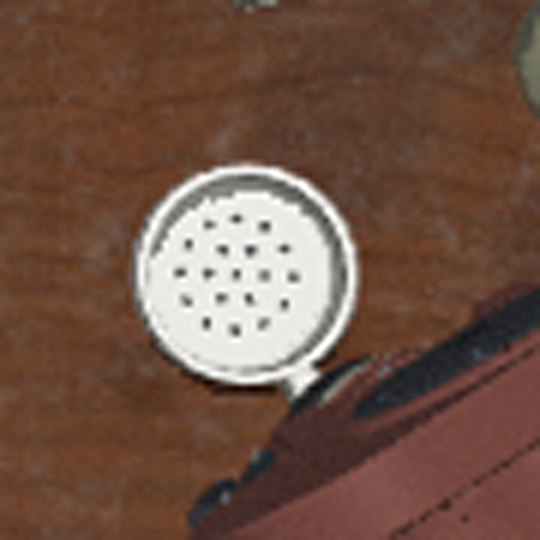

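View pics/a_scene.png

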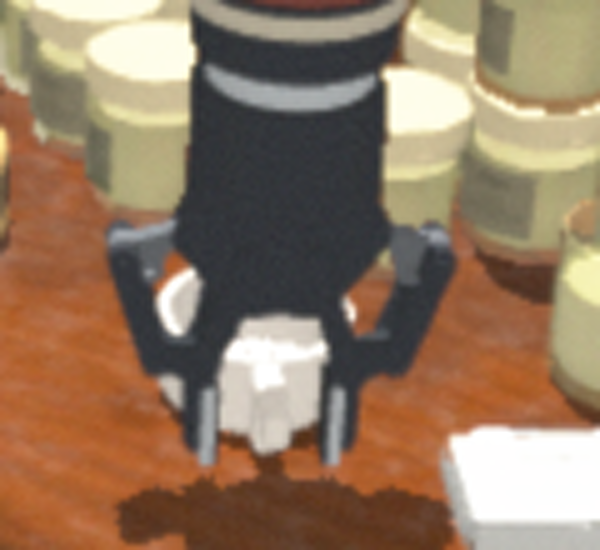

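Emit:
{"fn": "step_arm", "kwargs": {
  "steps": [0, 1, -1, 0, 0.5, 0, 1, -1, 0, 1, 0, 1, -1, 0, 1, 0, 1, -1, 0, 1, 0, 1, -1, 0, 1, 0, 1, -1, 0, 1, 0, 1, -10, 0, 1, 0, 1, -30, 0, 1, 0, 1, -60, 0, 1, 0, 1, -88, 0, 1, 0, 1, -90, 0, 1, 0, 1, -90, 0, 1],
  "newtons": 120
}}

```text
time: 2.3
tool_pos: [0.4046, -0.4171, 0.1057]
ee_rot: [3.14, -0.0, 0.489]
contact_force: [-0.2, -0.1, -2.4]
gripper_width: 0.0096
```

```bash
cat > snap.py <<'E'
import sys,cv2
from cell import viewer
# snap.py tag cam x y w h k
t,n=sys.argv[1:3]; x,y,ww,hh,k=map(int,sys.argv[3:8])
c=viewer.camera(n)["image"][y:y+hh,x:x+ww,::-1]; cv2.imwrite(f"pics/{t}.png",cv2.resize(c,None,fx=k,fy=k,interpolation=cv2.INTER_CUBIC))
E
python3 snap.py b1 scene 300 180 130 110 5;python3 snap.py b2 top 340 250 90 90 6
python3 - <<'E'
from h import *
go([.518-.07*.342,-.170-.07*.94,.1035],70)
E
```

```text
tool [ 0.4039 -0.4159  0.1037] yaw 28.01 -> d [ 164.2 -116.7    0.4] spin -41.99098747657206
```

View pics/b1.png

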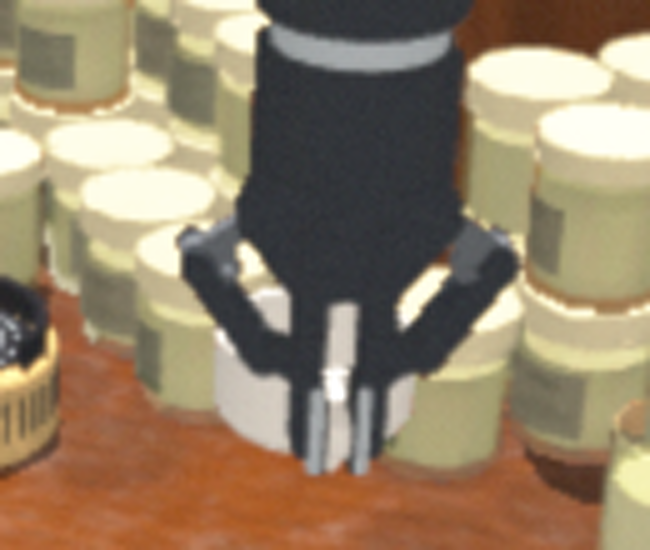

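View pics/b2.png

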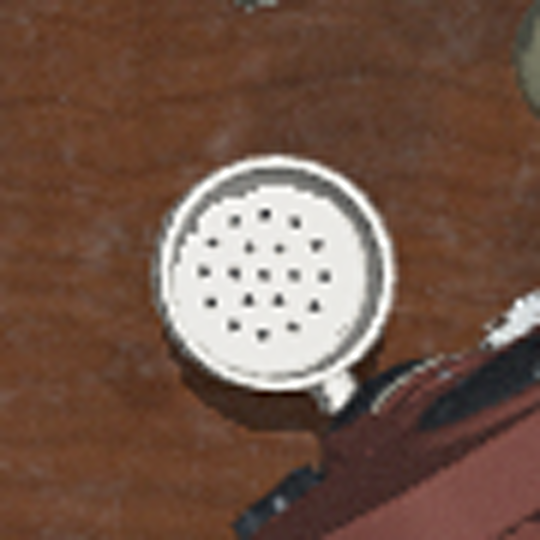

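Run:
```python
from h import *
print(w("top",340+276/6,250+274/6,.130),w("top",340+264/6,250+274/6,.094), w("top",350+218.5/7,260+251/7,.04),w("top",350+205/7,260+250/7,.004))
```

```text
[ 0.46559029 -0.38030122  0.13      ] [ 0.46574262 -0.38092888  0.094     ] [ 0.46553709 -0.38190409  0.04      ] [ 0.46600967 -0.38210839  0.004     ]
```

Run:
```python
from h import *
go([.4962,-.2374,.1035],70)
```

```text
tool [ 0.4039 -0.4159  0.1037] yaw 28.01 -> d [ 165.3 -114.3    0.4] spin -41.99098747657206
```

Emit:
{"fn": "step_arm", "kwargs": {
  "steps": [20, -14, 0, -6, 1, 50, -34, 0, -14, 1, 85, -58, 0, -22, 1, 120, -83, 0, -30, 1, 148, -103, 0, -37, 1, 162, -112, 0, -41, 1, 165.3, -114.3, 0, -42, 1, 165.3, -114.3, 0, -42, 1, 165.3, -114.3, 0, -42, 1]
}}

```text
time: 3.3
tool_pos: [0.4956, -0.2379, 0.1032]
ee_rot: [-3.14, -0.001, 1.22]
contact_force: [-0.8, -0.7, -2.0]
gripper_width: 0.0096
```

```bash
python3 snap.py d1 scene 235 170 130 110 6;python3 snap.py d2 top 240 225 100 90 7
python3 - <<'E'
from h import *
go([.4962,-.2374,.1035],70)
E
```

```text
tool [ 0.4956 -0.2382  0.1035] yaw 69.88 -> d [1.  0.2 0. ] spin -0.12178800909910592
```

View pics/d1.png

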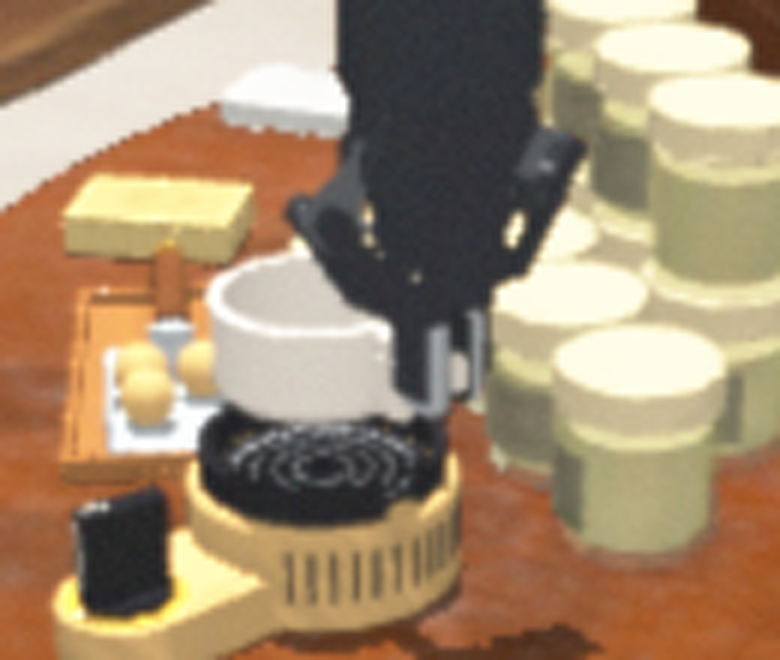

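View pics/d2.png

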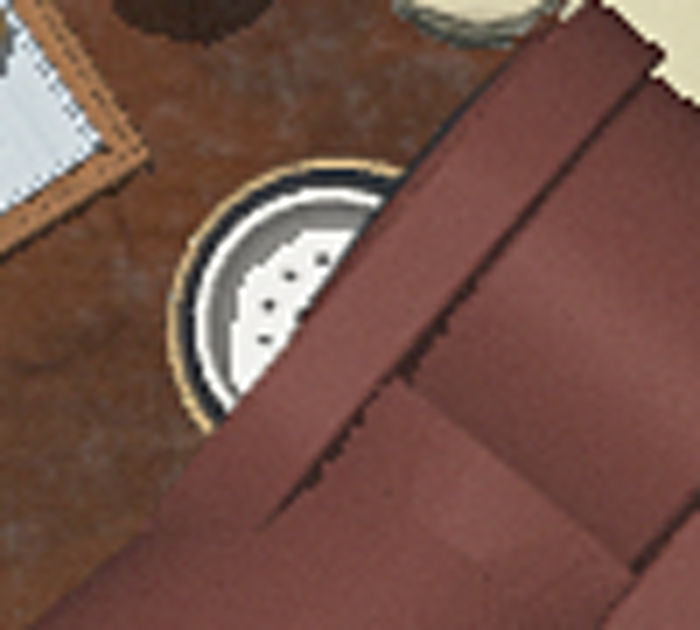

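Run:
```python
from h import *
print(w("top",287.5,271.,.13)); print(w("scene",235+318/6,170+318/6,.13))
for X in [(.5185,-.1698,.06)]: print(p("top",X))
# collar via same edges
print(w("top",240+180/7+102*592/1.335/2000,0,.06),w("top",0,225+171/7+102*592/1.335/2000,.06))
```

```text
[ 0.51698669 -0.16938443  0.13      ]
[ 0.48958723 -0.18952804  0.13      ]
[288.49992151 271.74430455]
[ 1.15948506 -0.16385024  0.06      ] [0.51376506 0.48108695 0.06      ]
```

Emit:
{"fn": "step_arm", "kwargs": {
  "steps": [0.5, 0.8, 8, 0, 1, 0.5, 0.8, 18, 0, 1, 0.5, 0.8, 26, 0, 1, 0.5, 0.8, 32, 0, 1, 0.5, 0.8, 36, 0, 1, 0.5, 0.8, 40, 0, 1, 0.5, 0.8, 43, 0, 1, 0.5, 0.8, 43, 0, 1]
}}

```text
time: 4.2
tool_pos: [0.497, -0.2386, 0.0625]
ee_rot: [3.142, -0.0, 1.22]
contact_force: [-4.6, 1.5, 13.9]
gripper_width: 0.0094
```

```bash
python3 snap.py e1 scene 235 170 130 110 6;python3 snap.py e2 top 240 225 100 90 7
python3 - <<'E'
from h import *
go([.4962,-.2374,.0587],70)
E
```

```text
tool [ 0.4969 -0.2386  0.0625] yaw 69.88 -> d [ 0.9 -1.1  3.8] spin -0.11898075115209394
```

View pics/e1.png

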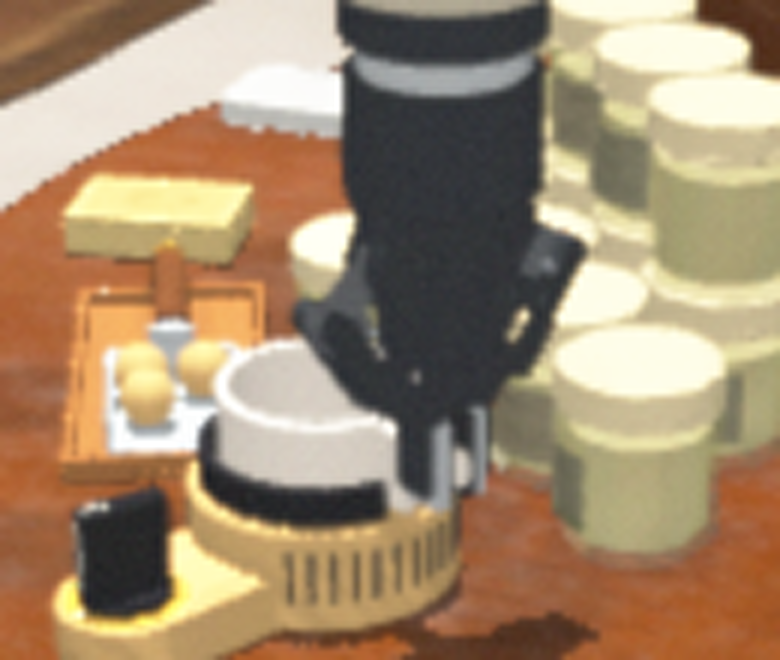

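View pics/e2.png

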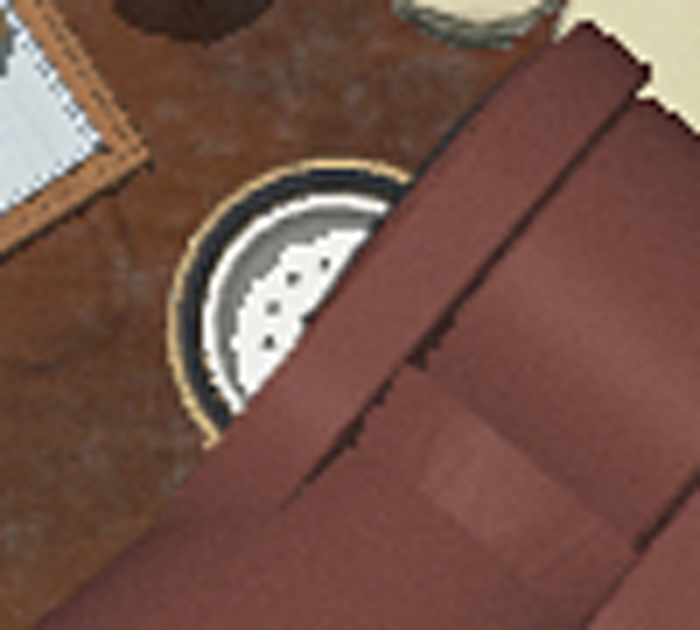

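Emit:
{"fn": "step_arm", "kwargs": {
  "steps": [0.3, -1, 0, 0, 1, 0.5, -1.2, 1.5, 0, 1, 0.5, -1.2, 3, 0, 1, 0.5, -1.2, 4, 0, 1, 0.5, -1.2, 4, 0, 1]
}}

```text
time: 4.8
tool_pos: [0.4968, -0.2392, 0.0619]
ee_rot: [3.138, 0.002, 1.22]
contact_force: [-9.4, 0.0, 24.7]
gripper_width: 0.0098
```

```bash
python3 snap.py g1 scene 260 210 60 50 12; python3 snap.py g2 top 255 245 60 50 12
```

View pics/g1.png

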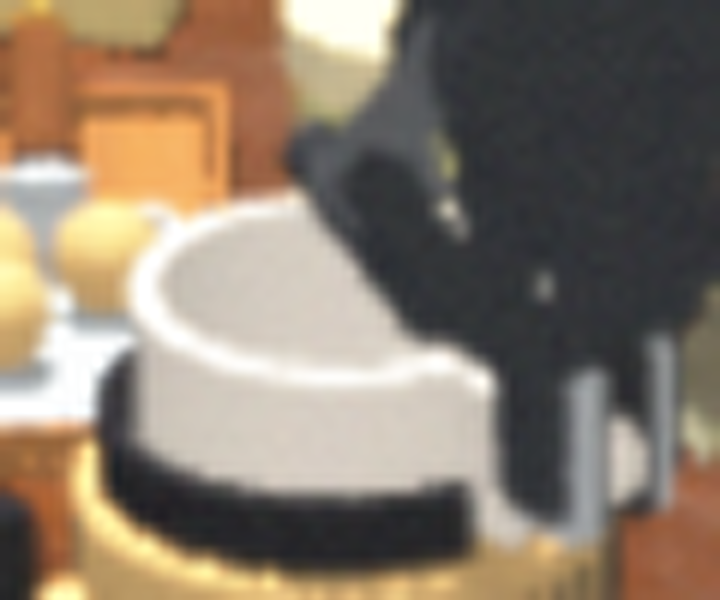

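View pics/g2.png

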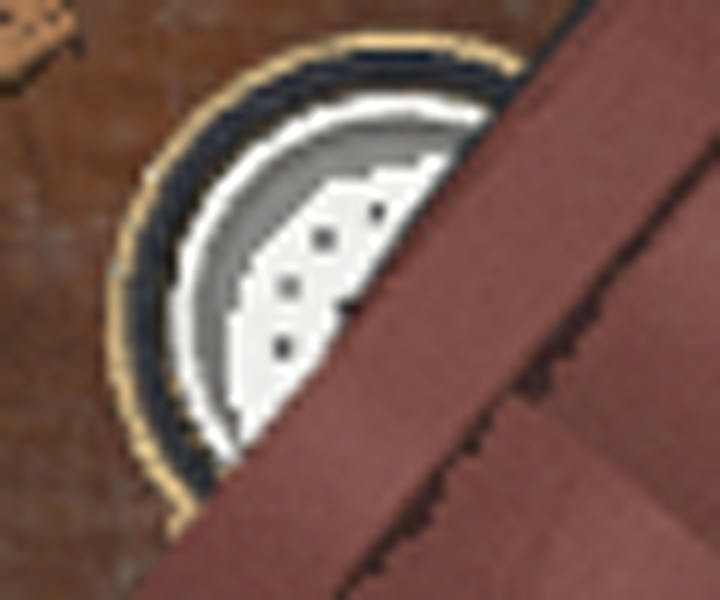

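Run:
```python
from h import *
for z in (.085,.087,.089,.091):
    for r in (.042,):
        P=np.array([p("scene",(.5185+r*np.cos(t),-.1705+r*np.sin(t),z)) for t in np.linspace(0,6.28,200)])
        print(z,"bottom",P[P[:,1].argmax()],"left",P[P[:,0].argmin()])
P=np.array([p("scene",(.5185+.051*np.cos(t),-.1698+.051*np.sin(t),.06)) for t in np.linspace(0,6.28,200)]); print("collar",P[P[:,1].argmax()],P[P[:,0].argmin()])
```

```text
0.085 bottom [286.86493827 242.05784855] left [270.26429623 234.86606505]
0.087 bottom [286.8440396  241.28521256] left [270.23039652 234.11219658]
0.089 bottom [286.82310534 240.51126108] left [270.19644094 233.35708563]
0.091 bottom [286.80213541 239.73599076] left [270.16242935 232.60072912]
collar [286.65213325 253.34406482] [266.69763804 244.26244704]
```

Emit:
{"fn": "step_arm", "kwargs": {
  "steps": [0, 0, 0, 0, 0.6, 0, 0, 0, 0, 0.2, 0, 0, 0, 0, 0, 0, 0, 0, 0, -0.1, 0, 0, 0, 0, -0.1, 0, 0, -20, 0, -0.1, 0, 0, -60, 0, -0.1, 0, 0, -100, 0, -0.1]
}}

```text
time: 5.7
tool_pos: [0.4959, -0.2383, 0.1621]
ee_rot: [3.14, 0.002, 1.22]
contact_force: [1.3, -0.4, 0.6]
gripper_width: 0.0471
```

```bash
python3 snap.py g3 scene 255 200 70 60 11; python3 snap.py g4 top 250 240 70 60 11
python3 - <<'E'
from h import *
go([.6263+.04*.8406,-.0195+.04*.5417,.20],32.8)
E
```

```text
tool [ 0.4988 -0.2406  0.1678] yaw 69.88 -> d [283.2  68.1 -32.9] spin 37.08363750440162
```

View pics/g3.png

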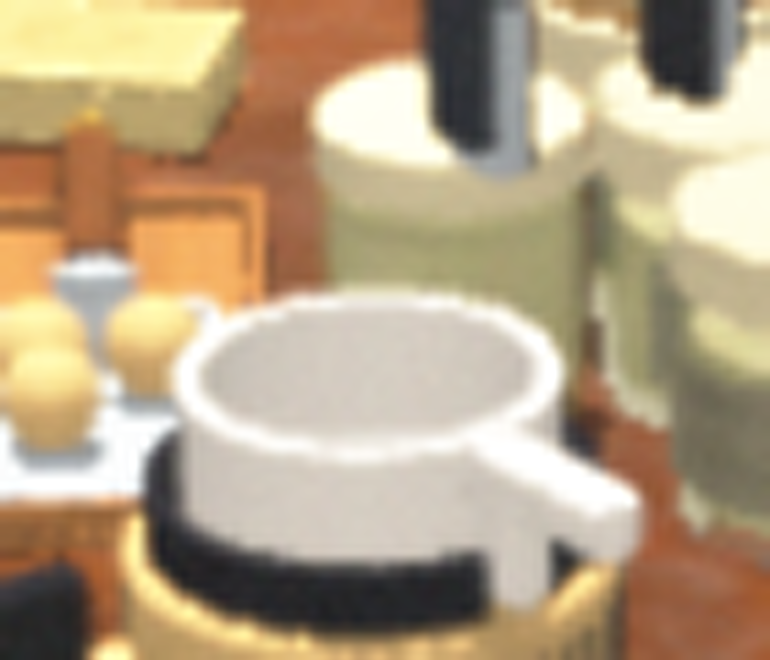

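View pics/g4.png

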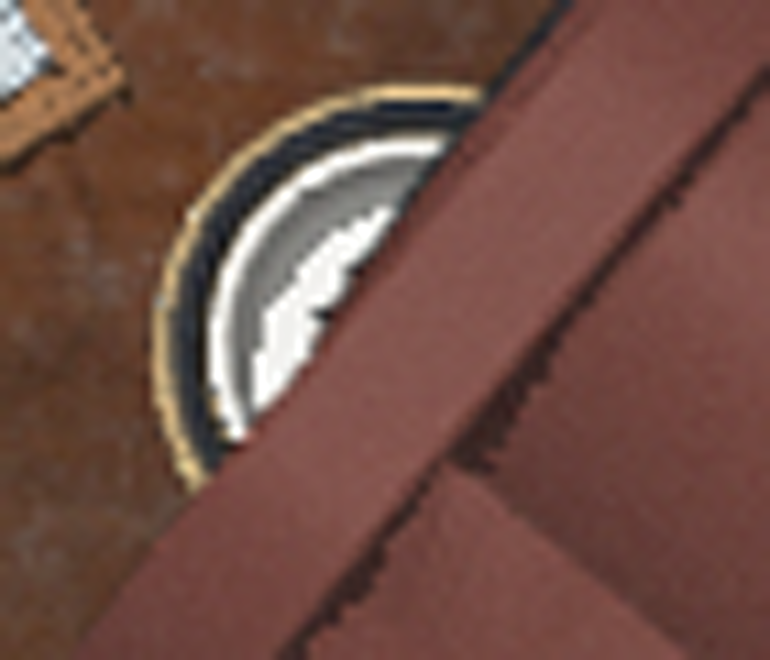

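Emit:
{"fn": "step_arm", "kwargs": {
  "steps": [35, 9, -25, 6, -0.1, 75, 18, -33, 14, -0.1, 120, 29, -33, 22, -0.1, 165, 40, -33, 30, -0.1, 210, 50, -33, 36, -0.1, 250, 60, -33, 37.1, -0.1, 276, 66, -33, 37.1, 0, 283.2, 68.1, -33, 37.1, 0, 283.2, 68.1, 0, 37.1, 0, 283.2, 68.1, 30, 37.1, 0, 283.2, 68.1, 60, 37.1, 0, 283.2, 68.1, 90, 37.1, 0, 283.2, 68.1, 90, 37.1, 0]
}}

```text
time: 7.1
tool_pos: [0.6574, 0.0009, 0.0718]
ee_rot: [3.135, 0.003, 0.571]
contact_force: [-0.6, -0.5, -0.5]
gripper_width: 0.0425
```

```bash
python3 snap.py k1 scene 225 170 100 90 7; python3 snap.py k2 top 180 170 160 130 5
python3 - <<'E'
from h import *
go([.6263+.04*.8406,-.0195+.04*.5417,.014],32.8)
E
```

```text
tool [6.605e-01 6.000e-04 7.730e-02] yaw 32.75 -> d [ 0.3 -2.3 63.3] spin -0.05154728455809732
```

View pics/k1.png

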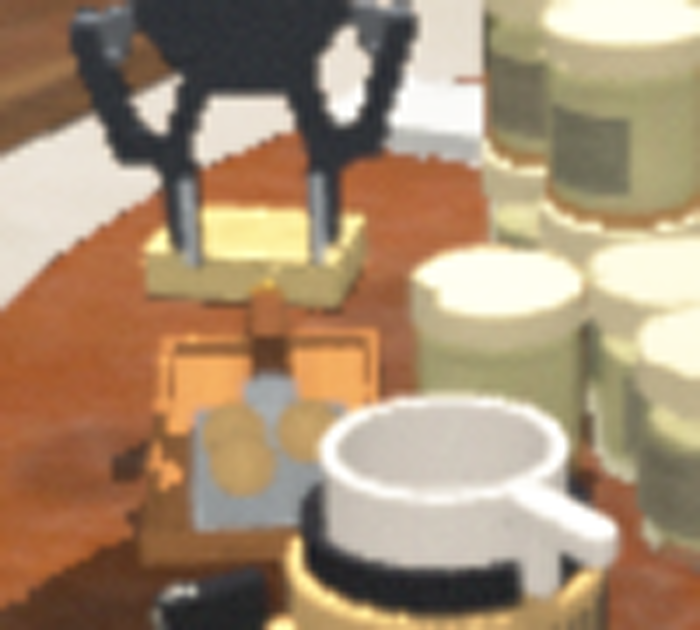

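View pics/k2.png

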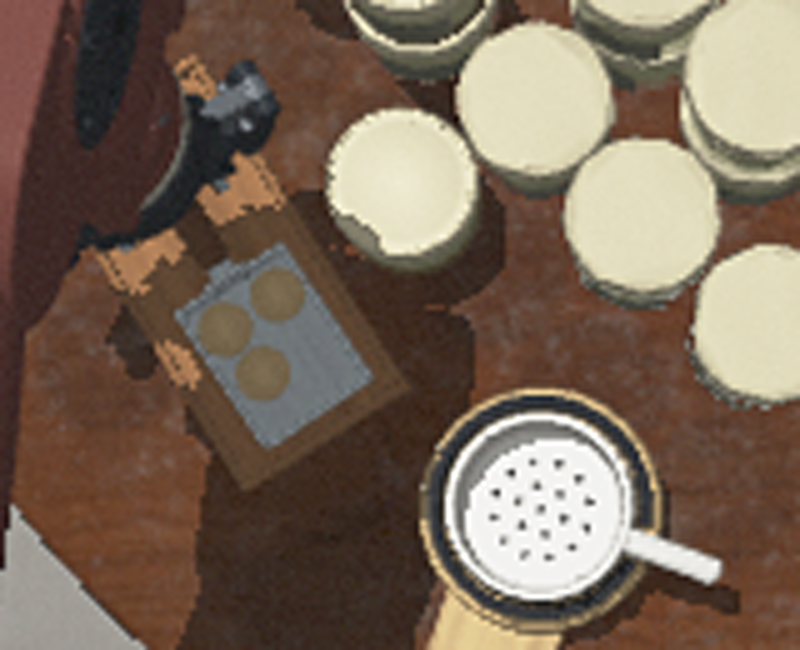

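Emit:
{"fn": "step_arm", "kwargs": {
  "steps": [0.3, -2.2, 20, 0, 0, 0.3, -2.2, 42, 0, 0, 0.3, -2.2, 56, 0, 0, 0.3, -2.2, 62, 0, 0, 0.3, -2.2, 63, 0, 0, 0.3, -2.2, 63, 0, 0]
}}

```text
time: 7.8
tool_pos: [0.6606, 0.0019, 0.0154]
ee_rot: [3.13, -0.003, 0.572]
contact_force: [0.1, 0.4, 0.1]
gripper_width: 0.0427
```

```bash
python3 snap.py l1 scene 225 170 100 90 7
python3 - <<'E'
from h import *
go([.6263+.04*.8406,-.0195+.04*.5417,.014],32.8)
E
```

```text
tool [0.6608 0.0019 0.0156] yaw 32.75 -> d [-0.6 -0.7  1.6] spin -0.05104692904163244
```

View pics/l1.png

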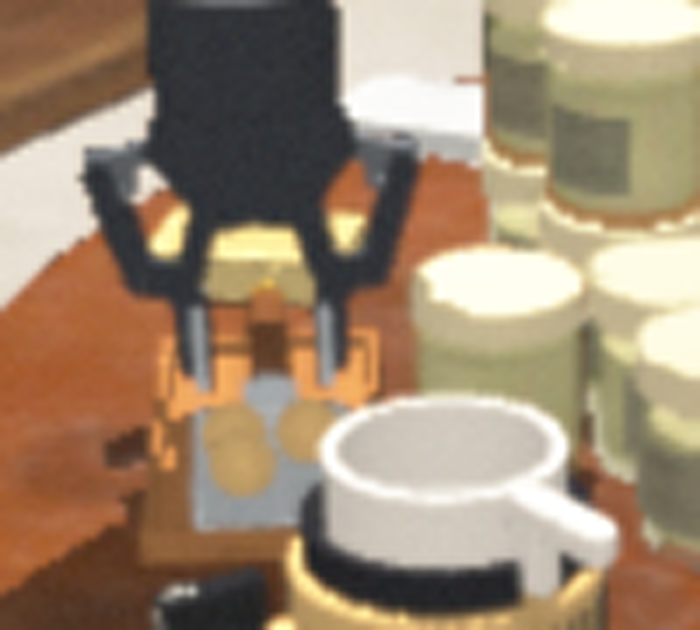

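Emit:
{"fn": "step_arm", "kwargs": {
  "steps": [-0.6, -0.7, 1, 0, 0.3, -0.6, -0.7, 1, 0, 0.6, -0.6, -0.7, 1, 0, 1, -0.6, -0.7, 1, 0, 1, -0.6, -0.7, 1, 0, 1, -0.6, -0.7, 1, 0, 1, -0.6, -0.7, 1, 0, 1, -0.6, -0.7, -2, 0, 1, -0.6, -0.7, -6, 0, 1, -0.6, -0.7, -12, 0, 1, -0.6, -0.7, -18, 0, 1, -0.6, -0.7, -20, 0, 1, -0.6, -0.7, -20, 0, 1],
  "newtons": 120
}}

```text
time: 9.15
tool_pos: [0.6601, 0.0023, 0.0362]
ee_rot: [3.129, -0.004, 0.572]
contact_force: [0.8, -0.6, -1.7]
gripper_width: 0.0137
```

```bash
python3 snap.py m1 scene 225 170 100 90 7; python3 snap.py m2 top 190 180 110 95 7
python3 - <<'E'
from h import *
go([.6263+.04*.8406,-.0195+.04*.5417,.014],32.8)
E
```

```text
tool [0.6597 0.0024 0.0355] yaw 32.75 -> d [ 0.   0.  21.5] spin -0.04923054360693868
```

View pics/m1.png

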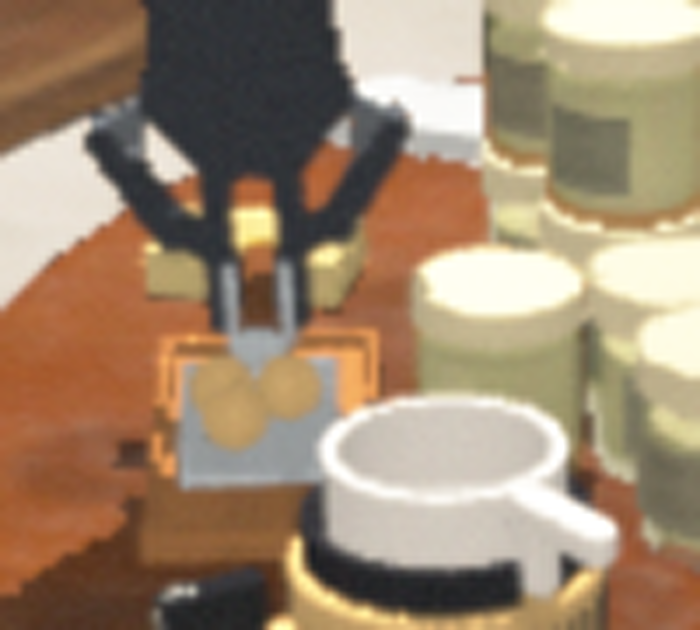

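View pics/m2.png

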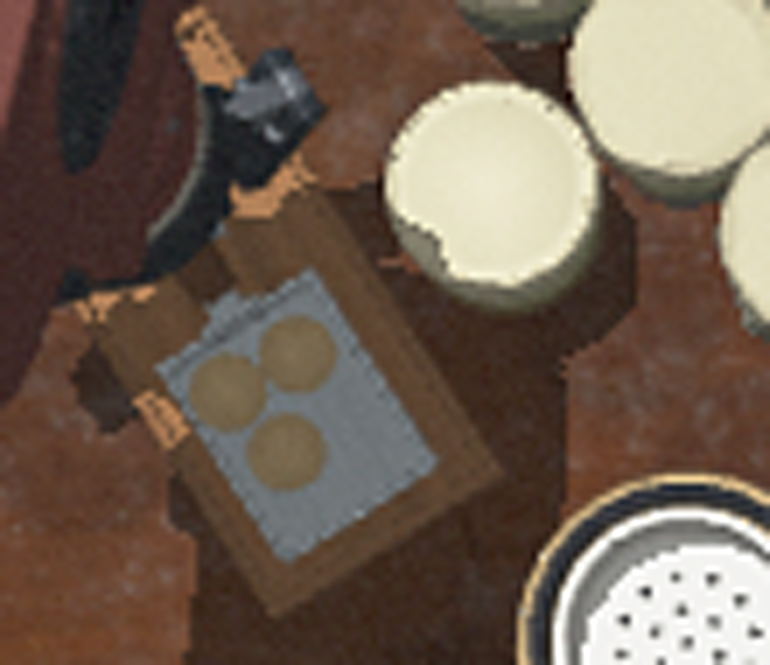

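Run:
```python
from h import *
go([.5185+.09*.8406,-.170+.09*.5417,.181],32.8)
```

```text
tool [0.6597 0.0024 0.0355] yaw 32.75 -> d [-121.6   70.3 -145. ] spin -0.04923054360693868
```

Emit:
{"fn": "step_arm", "kwargs": {
  "steps": [0, 0, -6, 0, 1, 0, 0, -18, 0, 1, 0, 0, -36, 0, 1, 0, 0, -58, 0, 1, 0, 0, -80, 0, 1, -4, 2, -100, 0, 1, -12, 7, -118, 0, 1, -25, 14, -132, 0, 1, -42, 24, -141, 0, 1, -60, 34, -145, 0, 1, -78, 45, -145, 0, 1, -95, 55, -145, 0, 1, -108, 62, -145, 0, 1, -117, 67.5, -145, 0, 1, -121, 70, -145, 0, 1, -121.6, 70.3, -145, 0, 1, -121.6, 70.3, -145, 0, 1]
}}

```text
time: 10.95
tool_pos: [0.5942, -0.1209, 0.181]
ee_rot: [3.13, -0.003, 0.572]
contact_force: [0.3, 0.4, -1.5]
gripper_width: 0.0137
```

```bash
python3 snap.py n1 scene 215 130 130 120 6; python3 snap.py n2 top 220 180 110 120 6
python3 - <<'E'
from h import *
go([.5185+.09*.8406,-.170+.09*.5417,.181],32.8)
E
```

```text
tool [ 0.5943 -0.1207  0.1809] yaw 32.79 -> d [-0.4  0.4 -0.1] spin -0.010057420097297154
```

View pics/n1.png

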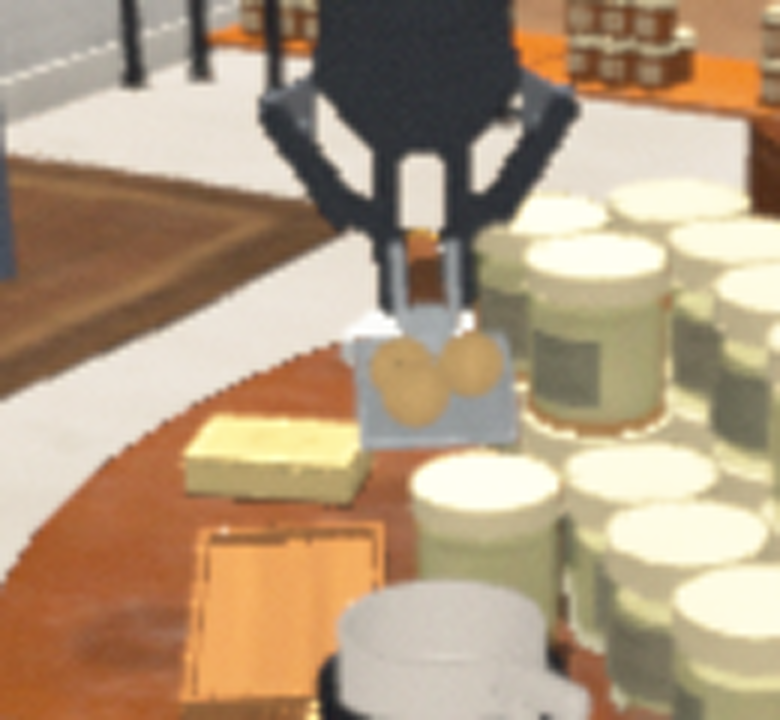

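View pics/n2.png

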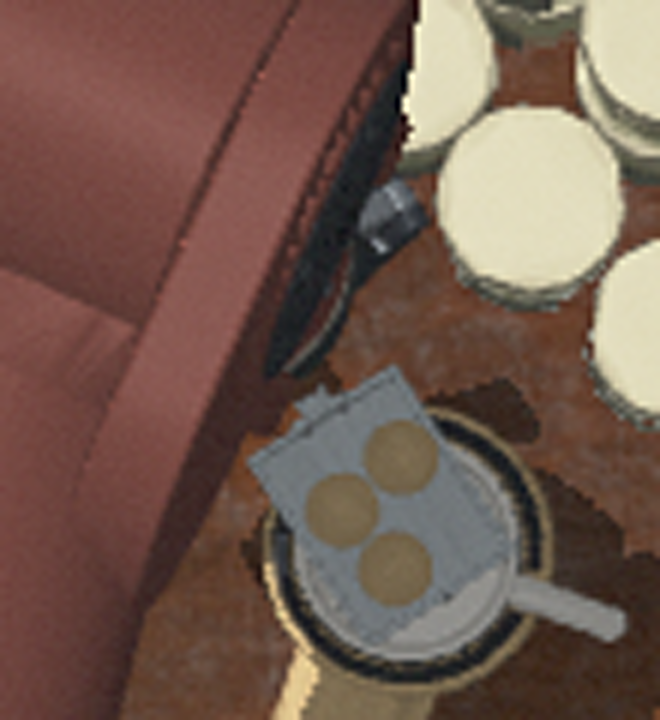

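Run:
```python
from h import *
print(w("top",220+441/6,180+596/6,.166))
```

```text
[ 0.49809437 -0.18297213  0.166     ]
```

Emit:
{"fn": "step_arm", "kwargs": {
  "steps": [0, 0, 0, 0, 1, 0, 0, 0, 0, 1, 0, 0, 0, 0, 1],
  "newtons": 20
}}

```text
time: 11.35
tool_pos: [0.5944, -0.1204, 0.1809]
ee_rot: [3.13, -0.003, 0.573]
contact_force: [0.1, -0.8, -1.2]
gripper_width: 0.014
```

```bash
python3 snap.py q1 scene 215 130 130 120 6;  python3 -c "
from cell import arm; s=arm.get_state(); print(s['gripper_width'],s['time'])"
```

```text
0.013452829041029254 11.4
```

View pics/q1.png

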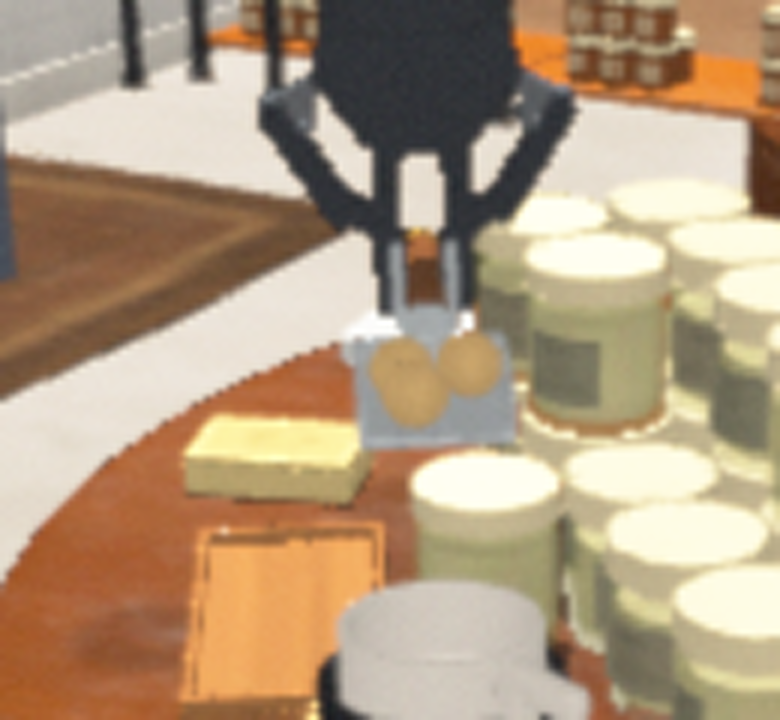

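Emit:
{"fn": "step_arm", "kwargs": {
  "steps": [0, 0, 0, 0, 0.85, 0, 0, 0, 0, 0.78, 0, 0, 0, 0, 0.75]
}}

```text
time: 11.7
tool_pos: [0.5943, -0.1205, 0.1809]
ee_rot: [3.13, -0.003, 0.572]
contact_force: [0.5, -0.4, -1.3]
gripper_width: 0.014
```

```bash
cat > st.py <<'E'
from cell import arm
s=arm.get_state(); print(s['gripper_width'],s['time'],s['contact_force'],s['ft_torque'])
E
python3 st.py; python3 snap.py q2 scene 215 130 130 120 5; python3 st.py
```

```text
0.013980884245031614 11.7 [ 0.51365024 -0.40813747 -1.28390676] [ 0.06123794 -0.07004753  0.01753875]
0.013636652006757503 11.75 [ 2.04438219e-03  7.13291955e-01 -2.30631307e+00] [ 0.01087316 -0.05922629  0.00422283]
```

View pics/q2.png

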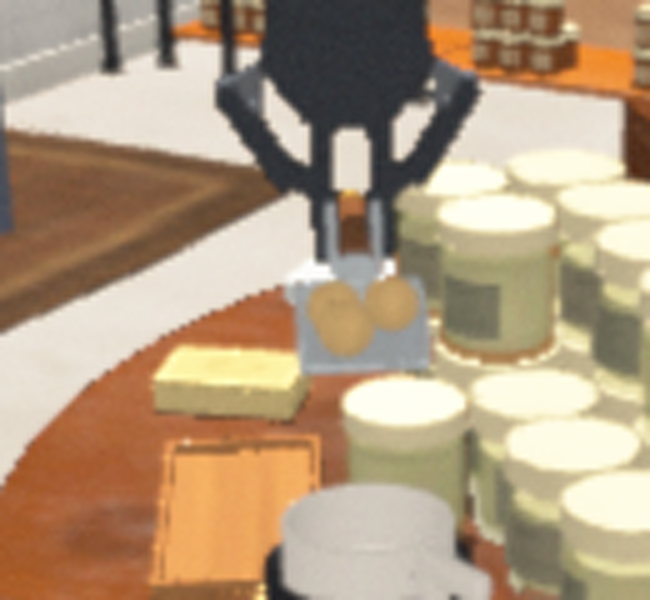

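Emit:
{"fn": "step_arm", "kwargs": {
  "steps": [0, 0, 0, 0, 0.73, 0, 0, 0, 0, 0.72, 0, 0, 0, 0, 0.71]
}}

```text
time: 12.05
tool_pos: [0.5944, -0.1205, 0.1809]
ee_rot: [3.13, -0.003, 0.573]
contact_force: [-0.7, -0.8, -1.5]
gripper_width: 0.0139
```

```bash
python3 snap.py q3 scene 215 130 130 120 5; python3 st.py
```

```text
0.01387741524889662 12.1 [ 0.14230024 -0.176308   -1.98846128] [ 0.08898755 -0.04377948 -0.02012503]
```

View pics/q3.png

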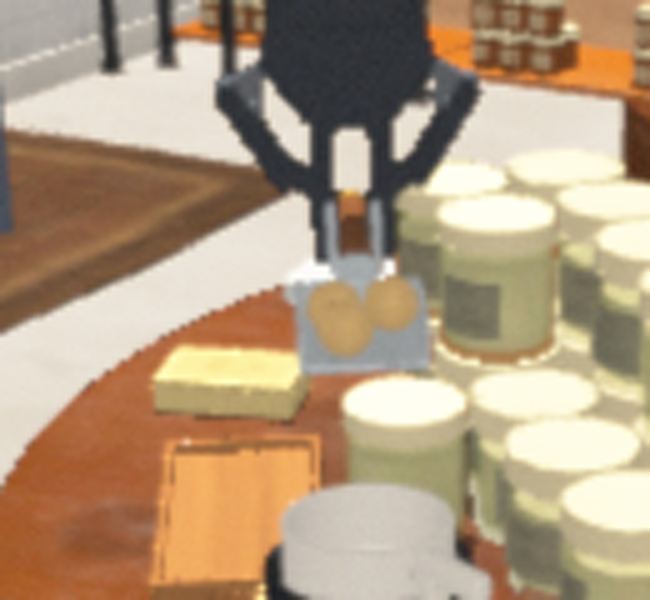

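Emit:
{"fn": "step_arm", "kwargs": {
  "steps": [0, 0, 0, 0, 0.7, 0, 0, 0, 0, 0.695]
}}

```text
time: 12.3
tool_pos: [0.5943, -0.1206, 0.1809]
ee_rot: [3.13, -0.003, 0.573]
contact_force: [0.4, 0.1, -1.4]
gripper_width: 0.0136
```

```bash
python3 snap.py q4 scene 255 160 60 60 6; python3 st.py
```

```text
0.013521731402744114 12.35 [ 0.21174878  0.68008475 -0.57540255] [ 0.08417027 -0.08770419  0.02484167]
```

View pics/q4.png

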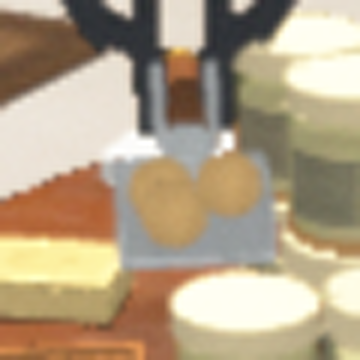

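Emit:
{"fn": "step_arm", "kwargs": {
  "steps": [0, 0, 0, 0, 0.69, 0, 0, 0, 0, 0.685]
}}

```text
time: 12.55
tool_pos: [0.5943, -0.1206, 0.1809]
ee_rot: [3.13, -0.003, 0.572]
contact_force: [0.1, 0.4, -1.3]
gripper_width: 0.014
```

```bash
python3 snap.py q5 scene 255 160 60 60 6; python3 st.py
```

```text
0.013875728035185522 12.6 [-0.50500782 -0.21615165 -1.99610869] [ 0.12221316 -0.07920978  0.05294738]
```

View pics/q5.png

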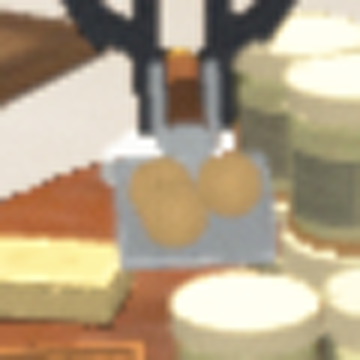

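Emit:
{"fn": "step_arm", "kwargs": {
  "steps": [0, 0, 0, 0, 0.68, 0, 0, 0, 0, 0.675]
}}

```text
time: 12.8
tool_pos: [0.5943, -0.1206, 0.1809]
ee_rot: [3.13, -0.003, 0.572]
contact_force: [0.4, -0.5, -2.2]
gripper_width: 0.0139
```

```bash
python3 snap.py q6 scene 255 160 60 60 6; python3 st.py
```

```text
0.014586042555261941 12.85 [ 0.43439303 -0.42440136 -1.73336419] [ 0.04440715 -0.09449836  0.01928055]
```

View pics/q6.png

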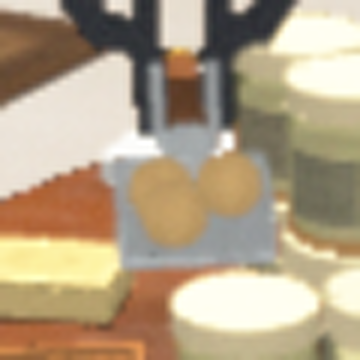

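Emit:
{"fn": "step_arm", "kwargs": {
  "steps": [0, 0, 0, 0, 0.67, 0, 0, 0, 0, 0.665]
}}

```text
time: 13.05
tool_pos: [0.5944, -0.1205, 0.1809]
ee_rot: [3.13, -0.003, 0.573]
contact_force: [0.3, 0.6, -1.9]
gripper_width: 0.0148
```

```bash
python3 snap.py q7 scene 255 160 60 60 6; python3 st.py
```

```text
0.014537052536281911 13.1 [ 0.04079952  0.23364156 -1.11837505] [ 0.05752465 -0.09152698  0.05245227]
```

View pics/q7.png

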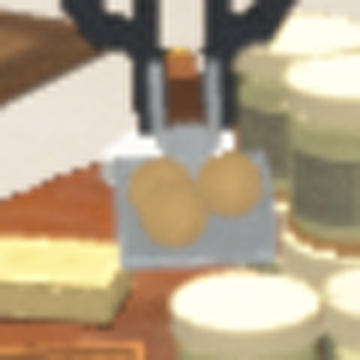

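Emit:
{"fn": "step_arm", "kwargs": {
  "steps": [0, 0, 0, 0, 0.66, 0, 0, 0, 0, 0.655]
}}

```text
time: 13.3
tool_pos: [0.5943, -0.1205, 0.1809]
ee_rot: [3.13, -0.003, 0.573]
contact_force: [-0.1, 0.8, -2.6]
gripper_width: 0.0151
```

```bash
cat > q.py <<'E'
import sys,cv2,numpy as np,os
os.system(f"python3 snap.py {sys.argv[1]} scene 255 160 60 80 7; python3 st.py")
a=cv2.imread("pics/q7.png")[60:300]; b=cv2.imread(f"pics/{sys.argv[1]}.png"); b=cv2.resize(b,(360,480))[60:300]
print("diff",cv2.absdiff(a,b).mean())
E
python3 q.py q8
```

```text
0.014544656039323044 13.35 [ 0.46570213  0.15471771 -1.28478053] [ 0.08832354 -0.03879272  0.00230477]
diff 1.5669444444444445
```

Emit:
{"fn": "step_arm", "kwargs": {
  "steps": [0, 0, 0, 0, 0.65, 0, 0, 0, 0, 0.645]
}}

```text
time: 13.55
tool_pos: [0.5944, -0.1205, 0.1809]
ee_rot: [3.13, -0.003, 0.573]
contact_force: [-0.5, -0.2, -1.8]
gripper_width: 0.015
```

```bash
python3 q.py q9
```

```text
0.015334191722277958 13.6 [ 0.29835454  0.80567254 -1.44187508] [ 0.05035319 -0.08394074  0.06509507]
diff 1.6888425925925925
```

Emit:
{"fn": "step_arm", "kwargs": {
  "steps": [0, 0, 0, 0, 0.642, 0, 0, 0, 0, 0.639]
}}

```text
time: 13.8
tool_pos: [0.5943, -0.1206, 0.1809]
ee_rot: [3.13, -0.003, 0.572]
contact_force: [0.4, -0.7, -1.9]
gripper_width: 0.0153
```

```bash
python3 q.py q10
```

```text
0.01528149670066726 13.85 [-0.69802041 -0.5872087  -1.09777749] [ 0.02137136 -0.05674939 -0.0527658 ]
diff 2.1240470679012344
```

View pics/q10.png

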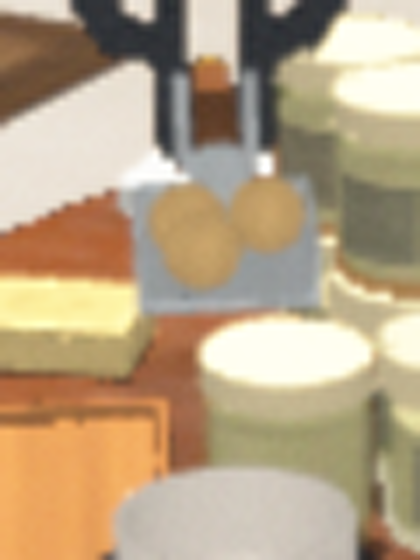

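Emit:
{"fn": "step_arm", "kwargs": {
  "steps": [0, 0, 0, 0, 0.637, 0, 0, 0, 0, 0.635]
}}

```text
time: 14.05
tool_pos: [0.5944, -0.1205, 0.1809]
ee_rot: [3.13, -0.003, 0.573]
contact_force: [0.2, -0.1, -2.2]
gripper_width: 0.0154
```

```bash
python3 q.py q11
```

```text
0.015817186093585588 14.1 [ 0.28872067 -0.65140723 -1.16451915] [ 0.11662616 -0.07147669 -0.0121241 ]
diff 2.4523456790123457
```

View pics/q11.png

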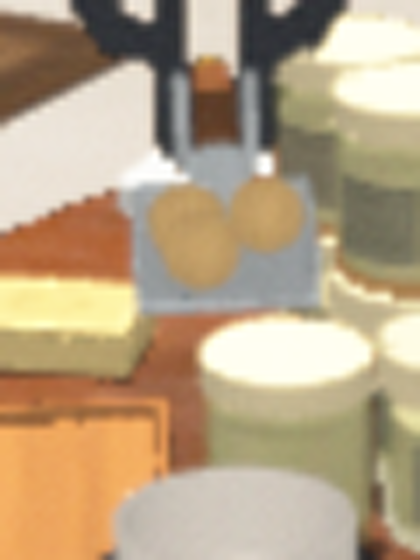

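Creeping slowly; keep loosening finely.

Emit:
{"fn": "step_arm", "kwargs": {
  "steps": [0, 0, 0, 0, 0.632, 0, 0, 0, 0, 0.63, 0, 0, 0, 0, 0.63]
}}

```text
time: 14.4
tool_pos: [0.5943, -0.1206, 0.1809]
ee_rot: [3.13, -0.003, 0.572]
contact_force: [-0.7, -0.2, -1.5]
gripper_width: 0.0156
```

```bash
python3 q.py q12
```

```text
0.015932038078151172 14.45 [-0.20488929  0.06886318 -1.57002528] [ 0.1680883  -0.10337889  0.07218612]
diff 12.871114969135803
```

View pics/q12.png

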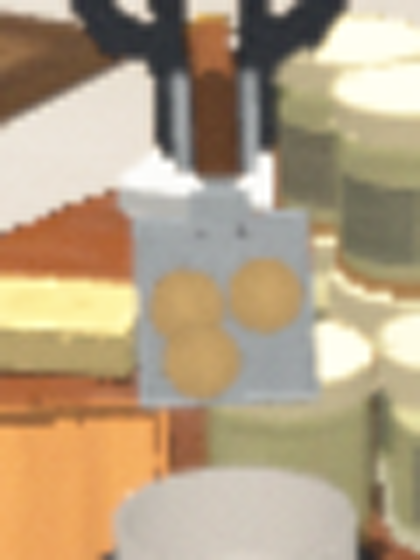

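Run:
```python
from h import *
d=np.array([-.8406,-.5417])
piv=np.array([.5943,-.1206]);
for th in (0,20,25,30,35,40,45):
    t=np.radians(th); x=116*np.cos(t)-24*np.sin(t); z=-(116*np.sin(t)+24*np.cos(t))
    X=[*(piv+d*x/1000),.2+z/1000]; print(th,np.round(p("scene",X),1),np.round(X,3), "along",round(x-90))
```

```text
0 [286.9 202.8] [ 0.497 -0.183  0.176] along 26
20 [287.1 215.7] [ 0.51  -0.175  0.138] along 11
25 [287.1 218.1] [ 0.514 -0.172  0.129] along 5
30 [287.1 220.1] [ 0.52  -0.169  0.121] along -2
35 [287.1 221.7] [ 0.526 -0.165  0.114] along -9
40 [287.  222.9] [ 0.533 -0.16   0.107] along -17
45 [287.  223.8] [ 0.54  -0.156  0.101] along -25
```

Emit:
{"fn": "step_arm", "kwargs": {
  "steps": [0, 0, 0, 0, 0.63, 0, 0, 0, 0, 0.629]
}}

```text
time: 14.65
tool_pos: [0.5944, -0.1205, 0.1809]
ee_rot: [3.13, -0.003, 0.573]
contact_force: [-0.4, -0.1, -1.2]
gripper_width: 0.0158
```

```bash
python3 q.py q13
```

```text
0.015874188046523227 14.7 [-0.15863009  0.31770629 -1.22047403] [-0.0026179  -0.03253126 -0.0103346 ]
diff 12.836257716049383
```

View pics/q13.png

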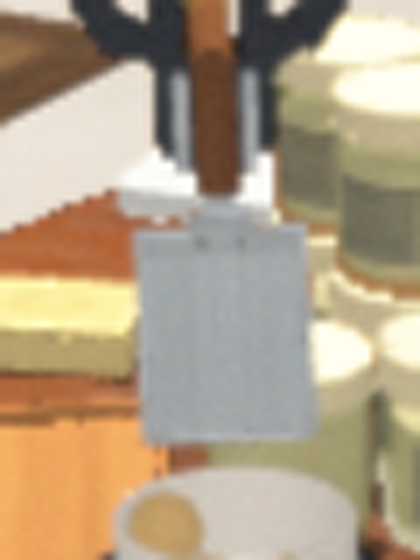

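Balls are out. Regrip firmly and look at the bowl.

Emit:
{"fn": "step_arm", "kwargs": {
  "steps": [0, 0, 0, 0, 0.8, 0, 0, 0, 0, 1, 0, 0, 0, 0, 1, 0, 0, 0, 0, 1],
  "newtons": 60
}}

```text
time: 15.1
tool_pos: [0.5944, -0.1206, 0.1809]
ee_rot: [3.13, -0.003, 0.573]
contact_force: [-0.2, -0.3, -1.3]
gripper_width: 0.015
```

```bash
python3 snap.py r1 scene 225 150 110 120 6; python3 snap.py r2 top 220 200 110 90 7; python3 st.py
```

```text
0.014736735973498729 15.2 [-0.30999711 -0.70937557 -0.94652775] [ 0.02816414 -0.00733941  0.0074057 ]
```

View pics/r1.png

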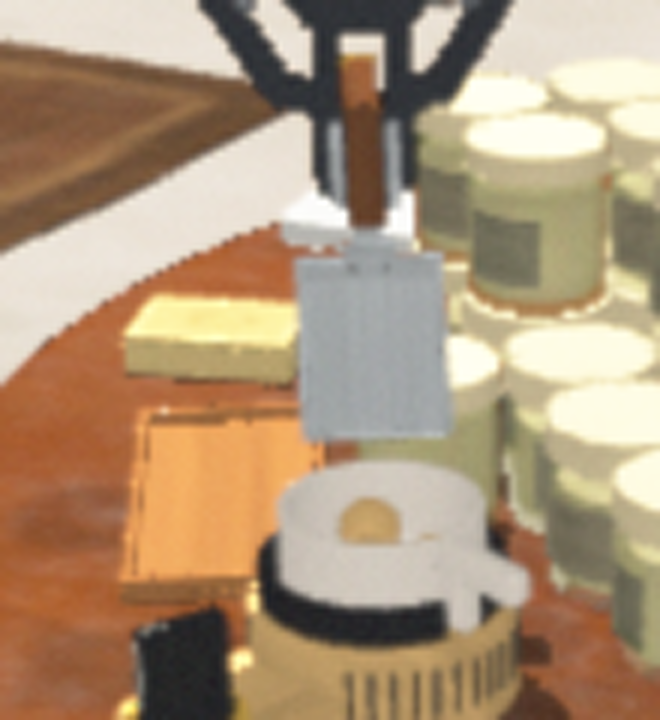

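View pics/r2.png

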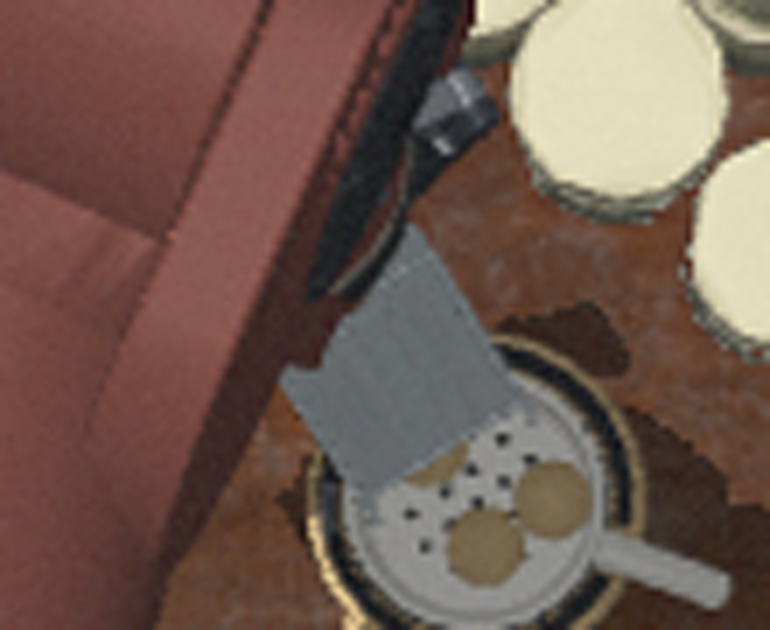

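Run:
```python
from h import *
d=np.array([-.8406,-.5417])
piv=np.array([.5944,-.1206]);
for th in (0,30,35,40,45,50):
    t=np.radians(th)
    def P(lx,lz):
        x=(lx+40)*np.cos(t)+(lz-28)*np.sin(t); z=-(lx+40)*np.sin(t)+(lz-28)*np.cos(t)
        return [*(piv+d*x/1000),.2+z/1000]
    print(th,np.round(p("top",P(76,4)),1),np.round(p("scene",P(76,4)),1),"scene tail",np.round(p("scene",P(-87,35)),1),"hbase",np.round(p("scene",P(-5,35)),1))
go([.6599-.04*.8406,.0023-.04*.5417,.16],32.8)
```

```text
0 [293.6 279.8] [286.9 202.7] scene tail [284.7 168.1] hbase [285.6 178.3]
30 [287.2 269.8] [287.1 220.1] scene tail [284.6 160.6] hbase [285.7 185.4]
35 [285.5 267.1] [287.1 221.7] scene tail [284.6 159.7] hbase [285.8 186.4]
40 [283.7 264.3] [287.1 222.9] scene tail [284.6 158.9] hbase [285.8 187.3]
45 [281.8 261.2] [287.  223.8] scene tail [284.6 158.3] hbase [285.8 188.1]
50 [279.7 258. ] [287.  224.3] scene tail [284.6 157.7] hbase [285.8 188.9]
tool [ 0.5944 -0.1206  0.181 ] yaw 32.8 -> d [ 81.6 -68.   20.4] spin 0.0017266182367450256
```

Emit:
{"fn": "step_arm", "kwargs": {
  "steps": [6, -5, 0, 0, 1, 20, -17, 0, 0, 1, 40, -35, 0, 0, 1, 60, -53, 0, 0, 1, 72, -64, 8, 0, 1, 76.6, -68, 25, 0, 1, 76.6, -68, 50, 0, 1, 76.6, -68, 75, 0, 1, 76.6, -68, 90, 0, 1, 76.6, -68, 94, 0, 1, 76.6, -68, 94, 0, 1],
  "newtons": 40
}}

```text
time: 16.3
tool_pos: [0.6225, -0.0227, 0.0861]
ee_rot: [3.13, -0.002, 0.572]
contact_force: [0.2, -0.0, -0.5]
gripper_width: 0.015
```

```bash
python3 snap.py s1 scene 215 150 110 110 6; python3 snap.py s2 top 180 180 110 95 7
python3 - <<'E'
from h import *
for s in (45,35,25,16.5,8,0):
  go([.6599-s/1000*.8406,.0023-s/1000*.5417,.0145],32.8)
E
```

```text
tool [ 0.6235 -0.0229  0.0877] yaw 32.8 -> d [-1.  -2.5 73.1] spin -0.0014064560710380647
tool [ 0.6235 -0.0229  0.0877] yaw 32.8 -> d [ 9.  -2.5 73.2] spin -0.0014064560710380647
tool [ 0.6235 -0.0229  0.0877] yaw 32.8 -> d [19.  -2.5 73.2] spin -0.0014064560710380647
tool [ 0.6235 -0.0229  0.0877] yaw 32.8 -> d [27.5 -2.5 73.3] spin -0.0014064560710380647
tool [ 0.6235 -0.0229  0.0877] yaw 32.8 -> d [36.  -2.5 73.3] spin -0.0014064560710380647
tool [ 0.6235 -0.0229  0.0877] yaw 32.8 -> d [44.  -2.5 73.3] spin -0.0014064560710380647
```

View pics/s1.png

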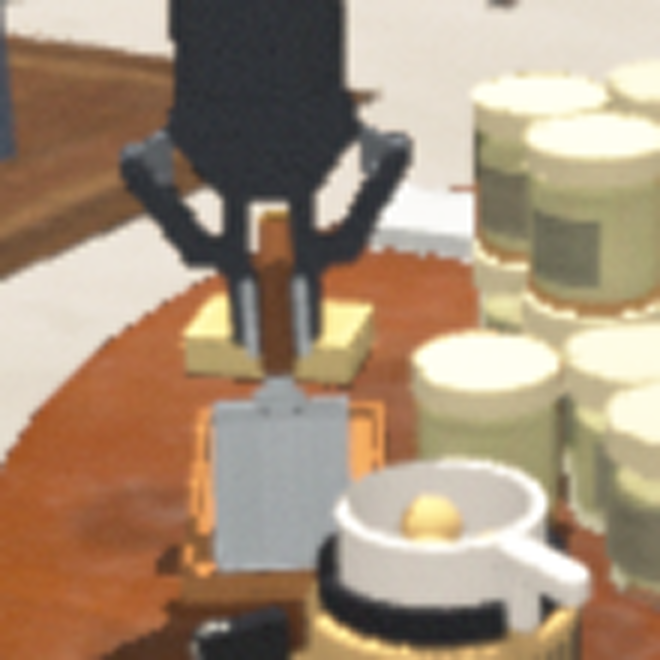

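View pics/s2.png

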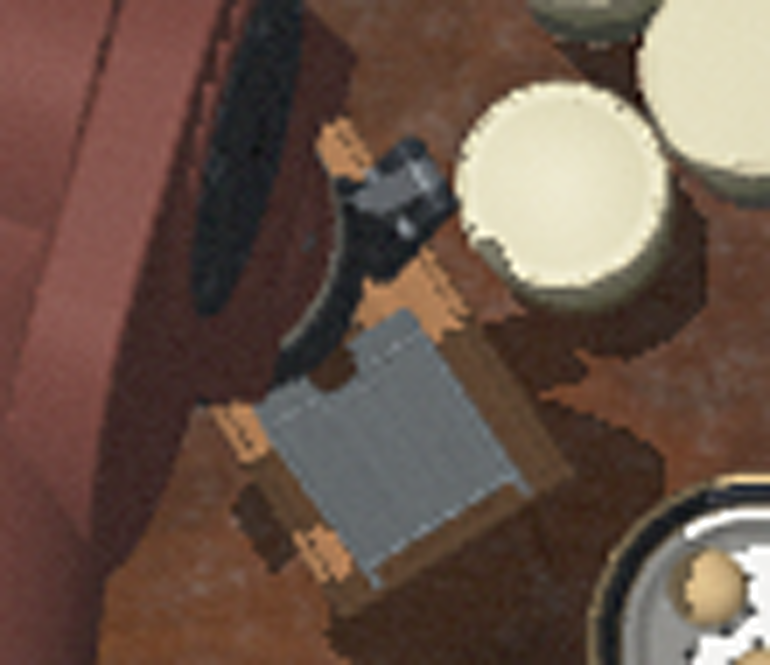

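Emit:
{"fn": "step_arm", "kwargs": {
  "steps": [-1, -2.5, 3, 0, 0.7, 0, -2.5, 6, 0, 0.66, 7, -2.5, 12, 0, 0.66, 14.6, -2.5, 19.5, 0, 0.66, 21, -2.5, 27.5, 0, 0.66, 27.5, -2.5, 35.7, 0, 0.66, 33, -2.5, 45, 0, 0.66, 37.5, -2.5, 54, 0, 0.66, 41, -2.5, 62, 0, 0.66, 43, -2.5, 69, 0, 0.66, 44, -2.5, 72, 0, 0.66, 44, -2.5, 73, 0, 0.66],
  "newtons": 20
}}

```text
time: 17.6
tool_pos: [0.6605, 0.0024, 0.0155]
ee_rot: [3.128, -0.005, 0.573]
contact_force: [-1.3, 1.4, 11.6]
gripper_width: 0.015
```

```bash
python3 snap.py u1 scene 215 150 110 110 6; python3 snap.py u2 top 180 180 110 95 7
python3 - <<'E'
from h import *
go([.6599,.0023,.0145],32.8)
E
```

```text
tool [0.6604 0.0023 0.0157] yaw 32.8 -> d [-0.5 -0.2  1.2] spin -0.0028304072334321972
```

View pics/u1.png

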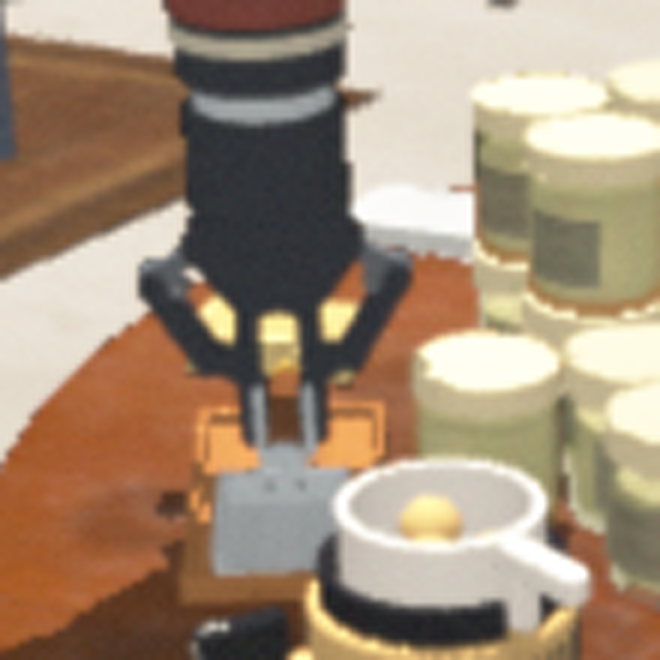

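View pics/u2.png

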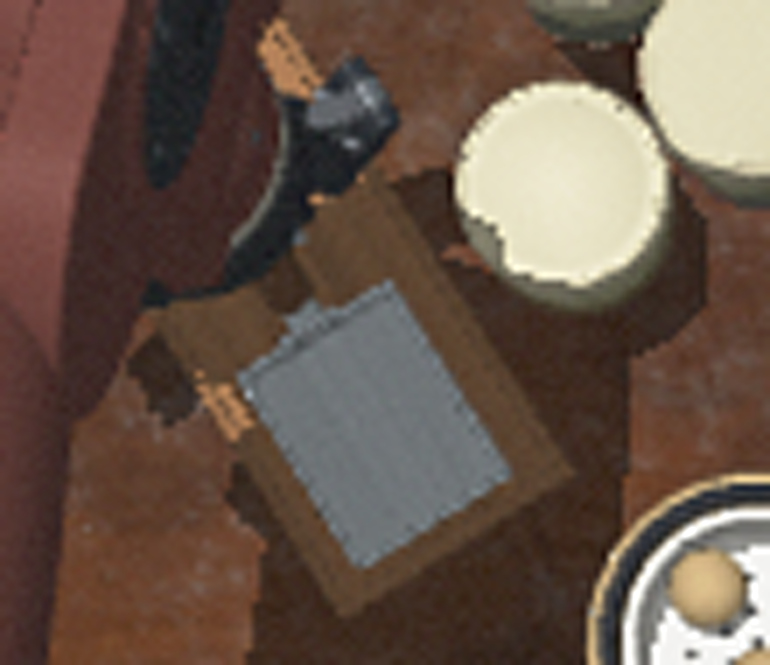

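Emit:
{"fn": "step_arm", "kwargs": {
  "steps": [0, 0, 0, 0, 0.5, 0, 0, 0, 0, 0.2, 0, 0, 0, 0, 0, 0, 0, 0, 0, 0, 0, 0, 0, 0, 0, 0, 0, -15, 0, 0, 0, 0, -45, 0, 0, 0, 0, -90, 0, 0, 0, 0, -135, 0, 0, 0, 0, -155, 0, 0, 0, 0, -160, 0, 0, 0, 0, -160, 0, 0]
}}

```text
time: 18.9
tool_pos: [0.6589, 0.0037, 0.1767]
ee_rot: [3.127, -0.006, 0.572]
contact_force: [0.3, 0.1, -1.3]
gripper_width: 0.0425
```

```bash
python3 snap.py v1 scene 215 150 110 110 6; python3 snap.py v2 top 180 180 110 95 7
python3 - <<'E'
from h import *
D=[.5185-.1*.9397,-.1698+.1*.342]
print(D)
go([*D,.18],160); go([*D,.038],160)
E
```

```text
[0.42452999999999996, -0.1356]
tool [0.6578 0.0039 0.1741] yaw 32.79 -> d [-271.6   -9.    -7. ] spin -127.20569107256324
tool [0.6578 0.0039 0.1741] yaw 32.79 -> d [-272.1  -10.8  135. ] spin -127.20569107256324
```

View pics/v1.png

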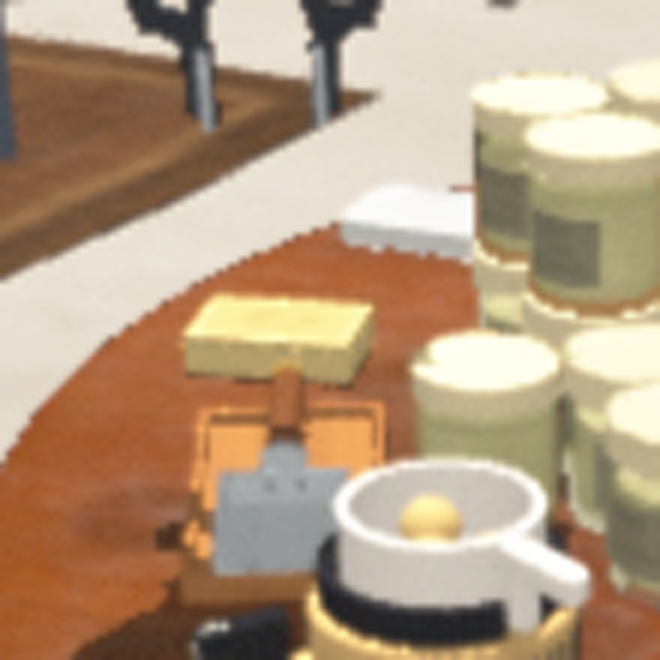

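View pics/v2.png

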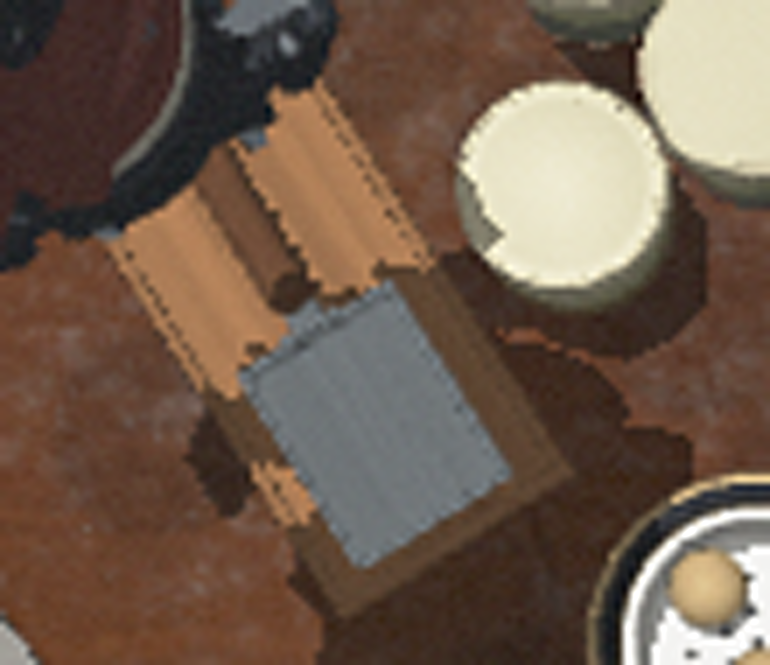

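Emit:
{"fn": "step_arm", "kwargs": {
  "steps": [-8, 0, -7, -8, 0, -28, -1, -7, -16, 0, -55, -2, -7, -24, 0, -85, -3, -7, -32, 0, -115, -4, -7, -40, 0, -145, -5, -7, -48, 0, -175, -6, -7, -56, 0, -205, -7, -7, -64, 0, -235, -8, -7, -72, 0, -258, -9, -7, -80, 0, -269, -9, -7, -88, 0, -271.6, -9, -7, -96, 0, -271.6, -9, -7, -104, 0, -271.6, -9, -7, -112, 0, -271.6, -9, -7, -120, 0, -271.6, -9, -7, -127.2, 0, -271.6, -9, -7, -127.2, 0, -271.6, -9, -7, -127.2, 0],
  "newtons": 40
}}

```text
time: 20.8
tool_pos: [0.4241, -0.1352, 0.1789]
ee_rot: [-3.137, 0.01, 2.789]
contact_force: [0.1, -1.3, 1.2]
gripper_width: 0.0424
```

```bash
python3 snap.py x1 scene 225 170 100 90 7; python3 snap.py x2 top 240 235 100 100 6
python3 - <<'E'
from h import *
go([.4245,-.1356,.042],160)
E
```

```text
tool [ 0.4243 -0.1354  0.1794] yaw 159.83 -> d [  1.2   0.5 137.4] spin -0.16846361500253693
```

View pics/x1.png

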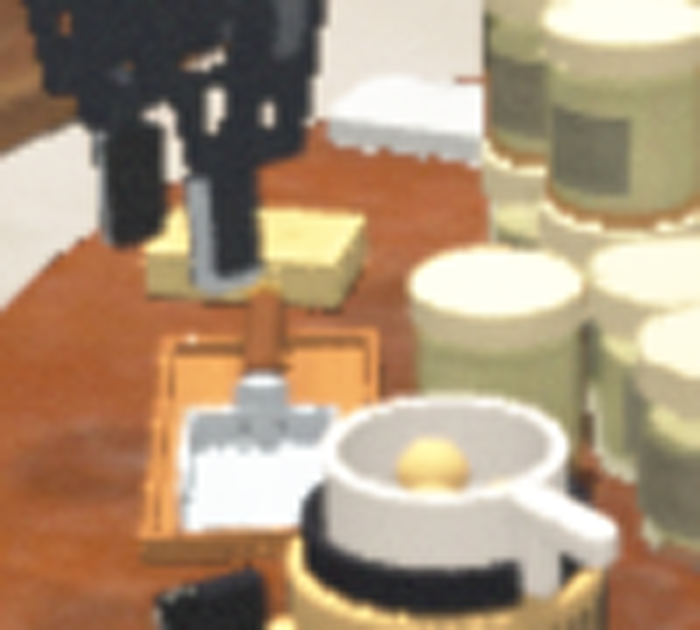

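View pics/x2.png

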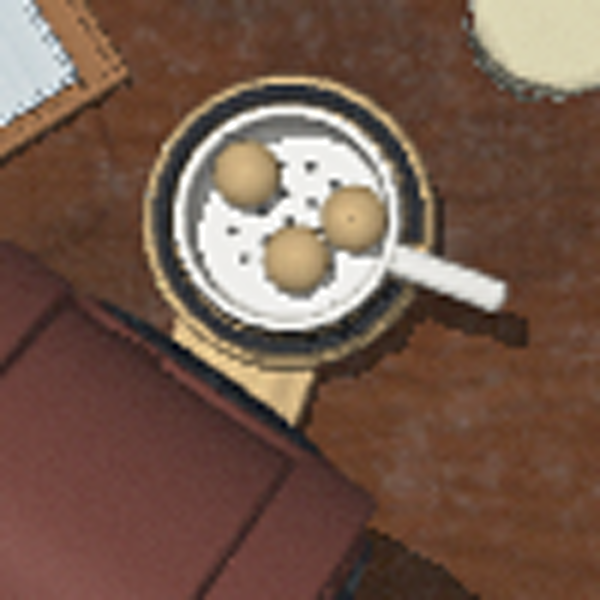

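Emit:
{"fn": "step_arm", "kwargs": {
  "steps": [1, 0.5, 30, -0.2, 0, 1, 0.5, 70, -0.2, 0, 1, 0.5, 100, -0.2, 0, 1, 0.5, 120, -0.2, 0, 1, 0.5, 132, -0.2, 0, 1, 0.5, 137, -0.2, 0, 1, 0.5, 137, -0.2, 0]
}}

```text
time: 21.6
tool_pos: [0.4247, -0.1357, 0.0424]
ee_rot: [-3.137, 0.011, 2.793]
contact_force: [0.8, -0.1, 0.3]
gripper_width: 0.0432
```

```bash
python3 snap.py y1 scene 225 190 100 90 7
python3 - <<'E'
from h import *
go([.4245,-.1356,.042],160)
E
```

```text
tool [ 0.4251 -0.1359  0.0431] yaw 160.01 -> d [0.7 0.1 1.1] spin 0.006377823261459525
```

View pics/y1.png

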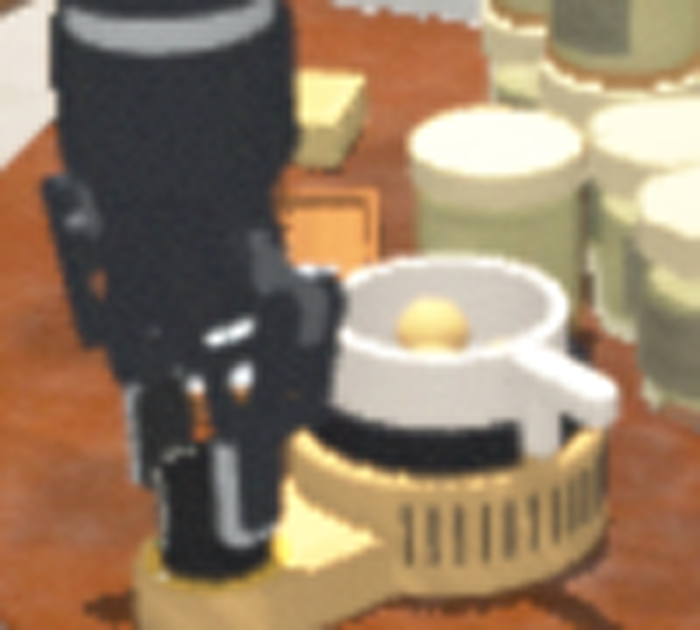

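Emit:
{"fn": "step_arm", "kwargs": {
  "steps": [-0.7, 0, 0, 0, 0.5, -0.7, 0, 0, 0, 1, -0.7, 0, 0, 0, 1, -0.7, 0, 0, 0, 1, -0.7, 0, 0, 0, 1, -0.7, 0, 0, 6, 1, -0.7, 0, 0, 14, 1, -0.7, 0, 0, 22, 1, -0.7, 0, 0, 30, 1, -0.7, 0, 0, 38, 1, -0.7, 0, 0, 46, 1, -0.7, 0, 0, 54, 1, -0.7, 0, 0, 61, 1, -0.7, 0, 0, 66, 1, -0.7, 0, 0, 68, 1, -0.7, 0, 0, 68, 1, -0.7, 0, 0, 68, 1]
}}

```text
time: 23.35
tool_pos: [0.4283, -0.1335, 0.0445]
ee_rot: [3.126, 0.003, 1.608]
contact_force: [13.7, 18.4, 5.4]
gripper_width: 0.0114
```

```bash
python3 snap.py z1 scene 225 190 100 90 7; python3 st.py
```

```text
0.011389639869623602 23.4 [12.25542386 19.87210379  4.37762718] [ 3.83612073 -2.30928074  0.10989815]
```

View pics/z1.png

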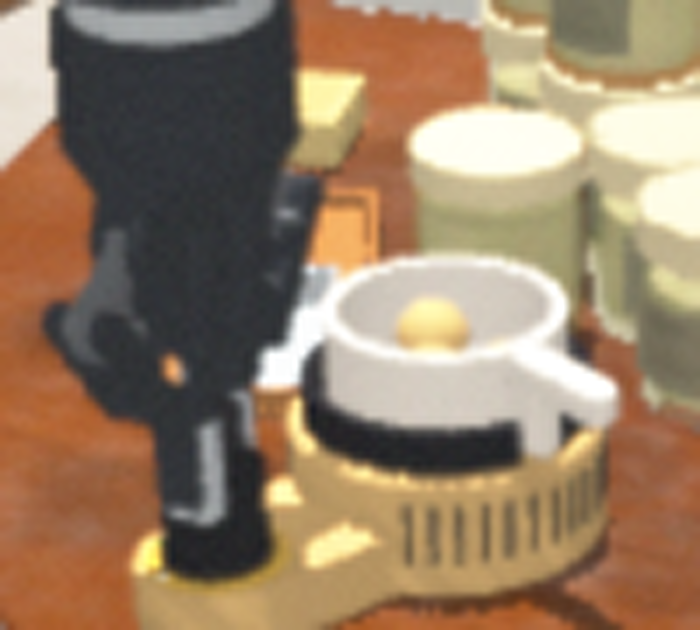

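Emit:
{"fn": "step_arm", "kwargs": {
  "steps": [0, 0, 0, 0, 0.6, 0, 0, 0, 0, 0.3, 0, 0, 0, 0, 0.25, 0, 0, 0, 0, 0.25, 0, 0, -20, 0, 0.25, 0, 0, -60, 0, 0.25, 0, 0, -105, 0, 0.25, 0, 0, -150, 0, 0.25, 0, 0, -165, 0, 0.25, 0, 0, -165, 0, 0.25]
}}

```text
time: 24.4
tool_pos: [0.4268, -0.134, 0.212]
ee_rot: [3.123, 0.006, 1.608]
contact_force: [-1.0, -0.3, -0.3]
gripper_width: 0.032
```

```bash
python3 snap.py w1 scene 225 190 100 90 7; python3 snap.py w2 top 180 170 170 150 4; python3 st.py
python3 - <<'E'
from h import *
go([.33,-.40,.25])
E
```

```text
0.03182775929859711 24.5 [ 0.01627548 -0.41721531 -1.61421426] [0.01879468 0.03484166 0.06246982]
tool [ 0.4255 -0.1331  0.2085] yaw 92.13 -> d [-263.3 -104.8  -42.4] spin None
```

View pics/w1.png

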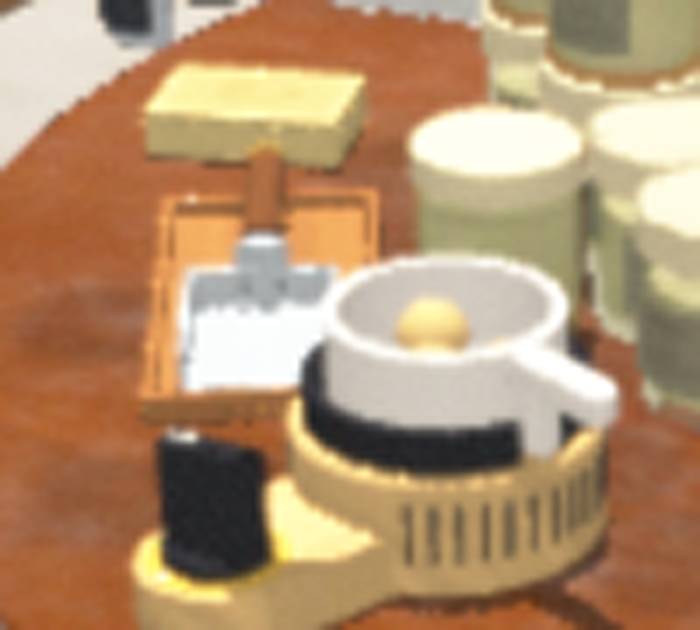

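View pics/w2.png

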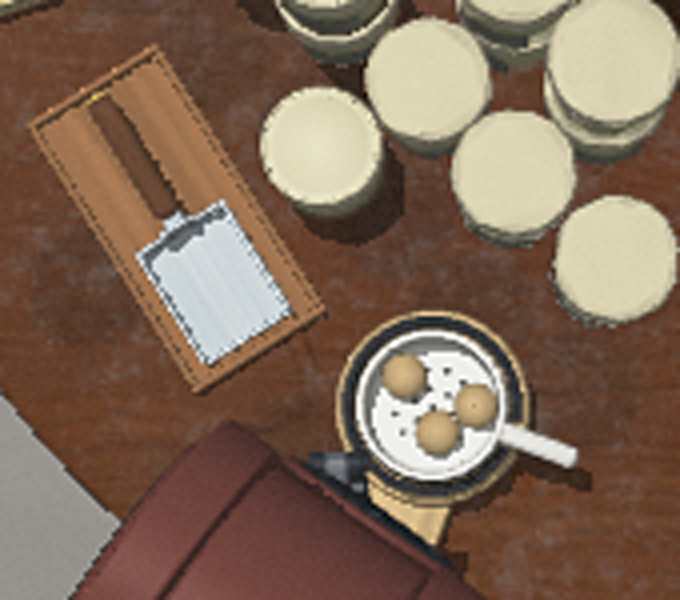

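Emit:
{"fn": "step_arm", "kwargs": {
  "steps": [-15, -5, -20, 0, 0.25, -50, -15, -40, 0, 0.25, -90, -30, -40, 0, 0.25, -130, -45, -40, 0, 0.25, -170, -55, -40, 0, 0.25, -200, -60, -40, 0, 0.25, -210, -60, -40, 0, 0.25, -210, -60, -40, 0, 0.25, -210, -60, -40, 0, 0.25]
}}

```text
time: 25.4
tool_pos: [0.3728, -0.3439, 0.2471]
ee_rot: [3.128, 0.001, 1.608]
contact_force: [0.7, 0.4, 0.1]
gripper_width: 0.0319
```

```bash
python3 snap.py aa top 240 235 100 100 6; python3 snap.py ab top 0 0 640 480 1; python3 st.py
```

```text
0.0316676626529582 25.5 [-0.13687677 -0.05017134 -0.41645077] [-0.01314286  0.01777632 -0.01986483]
```

View pics/aa.png

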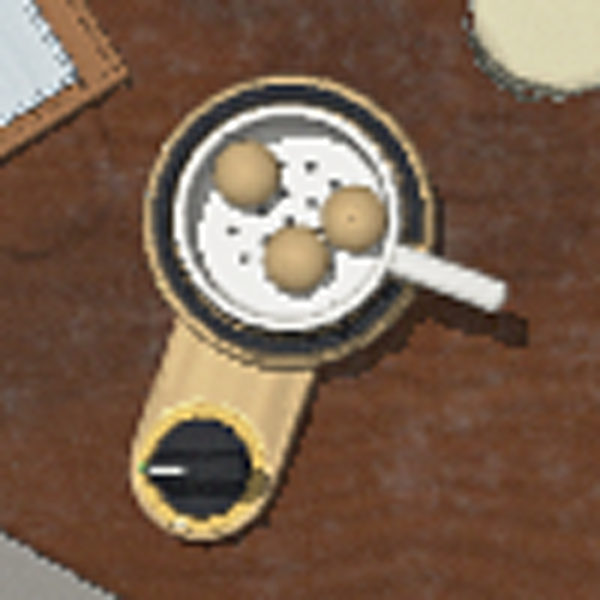

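View pics/ab.png

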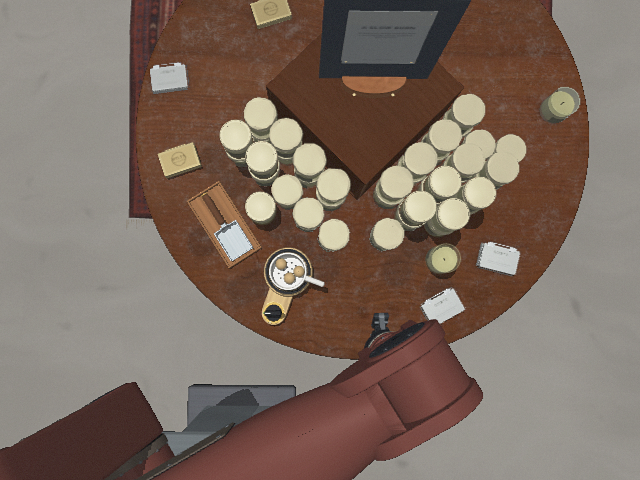

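Run:
```python
from h import *
print(w("top",240+286.5/6,235+217/6,.085),w("top",240+291/6,235+221/6,.06), w("top",240+500/6,235+294/6,.085))
from cell import arm
arm.sign_off()
```

```text
[ 0.51866604 -0.16874667  0.085     ] [ 0.5182987  -0.16980192  0.06      ] [ 0.49072574 -0.24782136  0.085     ]
the job is handed in; nothing more can be done
```

The diffuser is made up, and I handed the job in at about 25.5 s of the 70 s allowed. Sign-off gives no verdict, so this rests on my own checks.

**What I did**
- **Bowl:** I set it in the collar with the key in the notch. It met up to about 25 N on the way down, then settled when I let go.
- **Scoop:** I carried it level over the bowl and loosened the grip little by little until it pivoted nose-down in the fingers. The interface gives no direct way to tilt the tool. The three balls rolled out, and I pressed the scoop flat again in its tray.
- **Dial:** I turned it 68° clockwise. The side force reached about 23 N, because my grip was slightly off the dial's axis.

**What the last images and readings showed**
- The bowl's centre is about 1 mm from the collar's centre, with its handle about 1° off the notch direction.
- All three balls are in the bowl.
- The scoop lies flat inside the tray.
- The dial's pointer is on the green mark, about 1.19 rad going by the tool's turn.
- The candles, tin and card holder look unmoved.
- The arm is clear of everything.

No check failed, but I did not measure the bowl's height or tilt again after the balls went in.

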